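# Lock contact bars in the test nest with the hex key

### The arm

A 6-joint arm with a two-finger parallel gripper is mounted at the origin on the work surface. World frame = base frame: x ahead of the robot, y to its left, z up, the work surface at z = 0. Lengths are in m, angles in rad, forces in N, time in s.
With the tool pointing down it reaches from about 0.3 to 0.75 m from the base axis. Payload 8.5 kg.
Tool frame: the origin (TCP) lies on the mounting face of the last link; the fingertips stand 173 mm ahead of it and the grasp point (between the pads) lies 155 mm ahead of it; z points along the fingers, y is the line along which they close (so a half turn about z gives the same grasp; the last joint's range is limited). The gripper opens to 85 mm and grips with 20 to 120 N. Pads are 22 mm wide; open, the fingers measure 114 mm over their backs; the gripper's body (76 mm by 85 mm) begins 54 mm behind the grasp point. The pads swing forward as they close: fully open they stand 13 mm farther back than shut.
Start: joints at [-1.364, 0.381, 1.297, -0, 1.464, -0.215], TCP at [0.225, -0.502, 0.405] pointing down, gripper open.
Joint ranges: [-3.11, 3.11], [-0.89, 2.33], [0.22, 2.48], [-1.42, 4.56], [0.17, 2.85], [-2.88, 2.88]. Speed limits (rad/s): [2.39, 2.39, 3.14, 3.14, 3.14, 3.14].

### API

Orientations are given as a unit quaternion [x, y, z, w].
In Python, from station import move_pose, move_linear, movej, gripper_open, close_gripper, wait, inverse_kinematics, snapshot, camera_model, MotionError, job_done, outline_of, mark_of, current_clock, current_joint_pos, current_joint_velocities, current_effort, current_tcp_pos, current_eef_rot, current_ft_force, current_ft_torque, current_opening, current_grip_force gives the robot as it stands. Calls block until the motion is done:
- move_pose(position, orientation): joint-space move of the TCP to a pose.
- move_linear(position, frame=None, velocity=0.15): straight line of the TCP; frame=None keeps the orientation; velocity is the mean speed in m/s.
- movej(angles): joint-space move.
- gripper_open() and close_gripper(newtons=None): open the fingers fully, or close them until they stop; newtons is the grip in N (None keeps the last).
- wait(seconds).
- inverse_kinematics(position, orientation): joint angles nearest the present ones, or None.
- snapshot(name): name is "side" or "top" or "wrist"; returns the picture (400x640x3 uint8, red, green, blue); there is no depth.
- camera_model(name): a dict with "intrinsics" (3x3 intrinsics, pixels), "k1" (the pictures are not rectified: a ray, as slopes to the right and down, at radius r is drawn at 1 + k1 r^2 times it, then the intrinsics apply), "view" (4x4, takes a point from world to camera coordinates); the wrist camera has in their place "hand_eye" (4x4, takes a point from camera to tool coordinates, whose origin is the TCP and whose axes are the flange's). Camera axes: x right, y up, looking along -z (the intrinsics and any distortion apply to the point x, -y, -z); pixel columns grow to the right and rows downward; lengths in m; the calibration is good to about 2 mm. A picture is of the moment at which its call begins: read the wrist's pose just before it. camera_model takes no time and is no camera call.
A pose or a line that the arm cannot do raises MotionError and nothing moves.
- job_done(): hands the job in; it is judged then, once.
Trained networks look in the newest picture that a camera, given by its name, has taken for a name from the list of things; names that differ only in an ending like _2 or _b are one class to them, and where a whole thing is asked for, a point or a joint stands for the part that bears it (a point fixed in the world has none). Each returns a list of dicts, best first, with "confidence" (0 to 1); they miss things now and then, are a little off and sometimes report something else, mostly with a low value. They report only what shows in the picture. A call takes as long as a camera call.
- outline_of(camera, label): "region" (400x640 bool, what is visible of it) and "position" ([column, row] in pixels, amid what is visible of it).
- mark_of(camera, label): "position" ([column, row] in pixels: a listed point, or the origin of a listed thing).
Readings, each from a call of its own:
- current_clock(): time.
- current_joint_pos(): joint angles.
- current_joint_velocities(): joint speeds.
- current_effort(): joint torques, N m.
- current_tcp_pos(): TCP position.
- current_eef_rot(): TCP orientation.
- current_ft_force(): force on the tool from outside, world axes, zero at the start.
- current_ft_torque(): the same for the moment, N m.
- current_opening(): opening from 0.0 (shut) to 1.0 (fully open).
- current_grip_force(): force on a finger pad.
Only numpy, scipy, OpenCV 4.12 (cv2) and the standard library are available. Lean on these libraries where they do the work, as an engineer would, in place of code of your own. Each camera call takes 0.05 s, during which the arm holds its last target. There are 200 camera calls.

### The job

Load the test nest: lay every aluminium bar in a lane of its own, pushed flush against the end fence and against the rib along its far side (the side away from the robot), and only then lock them in. To lock, take the L-shaped hex key from its stand, turn it over so that its short arm sits in the stiff locking screw, and swing its long arm clockwise until the screw stops; then put the key back in its stand, long arm down, and leave the other things on the bench alone.

Things in the scene. Friction and masses are not known exactly. Their poses are not given: they have to be found in the camera images.
- nest: Black test nest fixed to the bench, base 250 x 226 x 12 mm, origin at the centre of its underside, z up, x from the screw end (the robot's left) to the fence (its right), y away from the robot. Lane floor 20 mm above the bench, x = -30 to 125 mm. A steel fence 16 mm above that floor closes the right end, its face at x = 105 mm. Four lanes run along x, each with a low rib along its +y side.
- lane0 (a point): Centre of a bar lying home in lane 0 (0 farthest from the robot, 3 nearest), end flush with the fence and +y side flush with its rib: nest (70, 86, 31) mm, axes as the nest's. The rib's face is at nest y = 97 mm; ribs stand 7 mm above the lane floor, x = 45 to 105 mm; the lane is the 29 mm on the -y side of that face, and lanes are 52 mm apart.
- lane1 (a point): Centre of a bar lying home in lane 1 (0 farthest from the robot, 3 nearest), end flush with the fence and +y side flush with its rib: nest (70, 34, 31) mm, axes as the nest's. The rib's face is at nest y = 45 mm; ribs stand 7 mm above the lane floor, x = 45 to 105 mm; the lane is the 29 mm on the -y side of that face, and lanes are 52 mm apart.
- lane2 (a point): Centre of a bar lying home in lane 2 (0 farthest from the robot, 3 nearest), end flush with the fence and +y side flush with its rib: nest (70, -18, 31) mm, axes as the nest's. The rib's face is at nest y = -7 mm; ribs stand 7 mm above the lane floor, x = 45 to 105 mm; the lane is the 29 mm on the -y side of that face, and lanes are 52 mm apart.
- lane3 (a point): Centre of a bar lying home in lane 3 (0 farthest from the robot, 3 nearest), end flush with the fence and +y side flush with its rib: nest (70, -70, 31) mm, axes as the nest's. The rib's face is at nest y = -59 mm; ribs stand 7 mm above the lane floor, x = 45 to 105 mm; the lane is the 29 mm on the -y side of that face, and lanes are 52 mm apart.
- jaw (a joint): Travel (m) of the aluminium jaw that lies across all lanes at the bars' free ends, driven by the screw only: 13.1 mm per rad of the screw. Its face is at nest x = 18.5 mm + travel and faces the fence; its top is 10 mm above the lane floor. At the stop it is 0.8 mm short of bars that lie home: they are kept in lengthways but can still be slid sideways.
- bar0: Loose plain aluminium bar, 70 x 22 x 22 mm, 60 to 130 g; origin at its centre, x along its length. Any bar fits any lane, either way round. Two to four bars are present (None if absent).
- bar1: Loose plain aluminium bar, 70 x 22 x 22 mm, 60 to 130 g; origin at its centre, x along its length. Any bar fits any lane, either way round. Two to four bars are present (None if absent).
- bar2: Loose plain aluminium bar, 70 x 22 x 22 mm, 60 to 130 g; origin at its centre, x along its length. Any bar fits any lane, either way round. Two to four bars are present (None if absent).
- bar3: Loose plain aluminium bar, 70 x 22 x 22 mm, 60 to 130 g; origin at its centre, x along its length. Any bar fits any lane, either way round. Two to four bars are present (None if absent).
- screw (a joint): Angle of the eccentric locking screw at the left end of the nest, on its centre line at nest x = -68 mm: 0 open (it starts at 0 to 0.2), growing clockwise seen from above to its stop at 1.2 rad (locked). Stiff: 0.9 N m of friction, about 8 N at the end of the key's long arm; it stays where it is left. Its steel head is a hexagon 40 mm across flats, top 42 mm above the bench.
- socket (a point): Centre of the mouth of the screw's hexagon socket, 42 mm above the bench. The socket goes 22 mm straight down and takes the 14 mm key with about 1 mm of play all round and 0.2 rad of turning play. z is up; a corner of the socket lies along this point's x axis and every 60 degrees from it; the point turns with the screw. To enter, the key's long arm must point along one of the six corners.
- key: Dark steel L-shaped hex key, 14 mm across flats, about 200 g. Origin at the elbow, where the centre lines meet; short arm along +x, long arm along -z. Flats face +y and -y: grip it across y (14 mm). It starts upright in its stand, long arm down in the middle hole, short arm level on top, leaning by up to 0.1 rad.
- short_tip (a point): End of the key's short arm, on its centre line, 66 mm from the elbow (axes as the key's). One corner of its hexagon is on the side of the long arm. Fully in the screw, the elbow is 86 mm above the bench and the key may lean by 0.1 rad.
- long_tip (a point): End of the key's long arm, on its centre line, 140 mm from the elbow (axes as the key's).
- stand: Black key stand fixed to the bench, block 75 (x) x 110 (y) x 65 mm high, origin at the centre of its underside. The key's hole is in the middle: square, 17 x 17 mm, sides along the stand's x and y, 50 mm deep, so a seated key's elbow is 155 mm above the bench. The key starts with its short arm along the stand's +x. Two smaller round holes (about 11 and 13 mm) beside it are empty.
- multimeter: Bystander: yellow multimeter, 190 x 92 x 46 mm, origin under its centre. Leave alone.
- scanner: Bystander: grey hand scanner lying down, about 160 x 72 x 44 mm. Leave alone.
- driver: Bystander: screwdriver 190 mm long. Leave alone.
- jar: Bystander: jar 52 mm in diameter, 60 mm high. Leave alone.
- spool: Bystander: steel ring 60 mm in diameter, 34 mm high. Leave alone.
- dish: Bystander: small steel dish 80 mm in diameter, 22 mm high. Leave alone.

How it is judged:
On the way, in this order (a step that is already met when the one before it is completed fails the run):
1. every bar lies in a lane of its own, flush with the fence and its rib, before the locking screw is turned (x of bar0 in the frame of nest between 0.0675 and 0.0725 m and z of bar0 in the frame of nest between 0.028 and 0.034 m and (y of bar0 in the frame of nest between 0.0835 and 0.0885 m or y of bar0 in the frame of nest between 0.0315 and 0.0365 m or y of bar0 in the frame of nest between -0.0205 and -0.0155 m or y of bar0 in the frame of nest between -0.0725 and -0.0675 m) and angle between the x axis of each of bar0, bar1, bar2, bar3 and the x axis of nest, either way round below 0.05 rad and x of bar1 in the frame of nest between 0.0675 and 0.0725 m and z of bar1 in the frame of nest between 0.028 and 0.034 m and (y of bar1 in the frame of nest between 0.0835 and 0.0885 m or y of bar1 in the frame of nest between 0.0315 and 0.0365 m or y of bar1 in the frame of nest between -0.0205 and -0.0155 m or y of bar1 in the frame of nest between -0.0725 and -0.0675 m) and x of bar2 in the frame of nest between 0.0675 and 0.0725 m and z of bar2 in the frame of nest between 0.028 and 0.034 m and (y of bar2 in the frame of nest between 0.0835 and 0.0885 m or y of bar2 in the frame of nest between 0.0315 and 0.0365 m or y of bar2 in the frame of nest between -0.0205 and -0.0155 m or y of bar2 in the frame of nest between -0.0725 and -0.0675 m) and x of bar3 in the frame of nest between 0.0675 and 0.0725 m and z of bar3 in the frame of nest between 0.028 and 0.034 m and (y of bar3 in the frame of nest between 0.0835 and 0.0885 m or y of bar3 in the frame of nest between 0.0315 and 0.0365 m or y of bar3 in the frame of nest between -0.0205 and -0.0155 m or y of bar3 in the frame of nest between -0.0725 and -0.0675 m) and value of joint screw below 0.4 rad), for 0.2 s.
2. the key is turned over and its short arm is in the screw's socket, the screw not yet turned (horizontal distance between short_tip and socket below 0.006 m and z of short_tip in the frame of socket below -0.012 m and angle between the x axis of key and the z axis of socket, either way round below 0.25 rad and value of joint screw below 0.5 rad), for 0.2 s.
3. the screw is turned clockwise to its stop with the key's short arm in the socket (horizontal distance between short_tip and socket below 0.006 m and z of short_tip in the frame of socket below -0.012 m and angle between the x axis of key and the z axis of socket, either way round below 0.25 rad and value of joint screw above 1.13 rad), for 0.2 s.
At the end, for the whole second after the job is handed in: Every bar present is in a lane, within 2.5 mm of flush with fence and rib and 0.05 rad of square; screw past 1.12 rad; key in the middle hole of its stand, long arm down, its end below 22 mm, within 0.2 rad of upright; all at rest (x of bar0 in the frame of nest between 0.0675 and 0.0725 m and z of bar0 in the frame of nest between 0.028 and 0.034 m and (y of bar0 in the frame of nest between 0.0835 and 0.0885 m or y of bar0 in the frame of nest between 0.0315 and 0.0365 m or y of bar0 in the frame of nest between -0.0205 and -0.0155 m or y of bar0 in the frame of nest between -0.0725 and -0.0675 m) and angle between the x axis of each of bar0, bar1, bar2, bar3 and the x axis of nest, either way round below 0.05 rad and x of bar1 in the frame of nest between 0.0675 and 0.0725 m and z of bar1 in the frame of nest between 0.028 and 0.034 m and (y of bar1 in the frame of nest between 0.0835 and 0.0885 m or y of bar1 in the frame of nest between 0.0315 and 0.0365 m or y of bar1 in the frame of nest between -0.0205 and -0.0155 m or y of bar1 in the frame of nest between -0.0725 and -0.0675 m) and x of bar2 in the frame of nest between 0.0675 and 0.0725 m and z of bar2 in the frame of nest between 0.028 and 0.034 m and (y of bar2 in the frame of nest between 0.0835 and 0.0885 m or y of bar2 in the frame of nest between 0.0315 and 0.0365 m or y of bar2 in the frame of nest between -0.0205 and -0.0155 m or y of bar2 in the frame of nest between -0.0725 and -0.0675 m) and x of bar3 in the frame of nest between 0.0675 and 0.0725 m and z of bar3 in the frame of nest between 0.028 and 0.034 m and (y of bar3 in the frame of nest between 0.0835 and 0.0885 m or y of bar3 in the frame of nest between 0.0315 and 0.0365 m or y of bar3 in the frame of nest between -0.0205 and -0.0155 m or y of bar3 in the frame of nest between -0.0725 and -0.0675 m) and value of joint screw above 1.12 rad and horizontal distance between long_tip and stand below 0.008 m and height (world z) of long_tip below 0.022 m and angle between key's own z axis and vertical below 0.2 rad and linear speed of each of key, bar0, bar1, bar2, bar3 below 0.02 m/s); the robot touches nothing.
It fails at once if another thing on the bench is pushed more than 4 cm from its place (distance of any of multimeter, scanner, driver, jar, spool, dish from where it was at the start of the episode above 0.04 m).
Of bar0, bar1, bar2, bar3 only 2 to 4 are there at a start; the rules pass over those that are not, and their reading is None.
At some moment in a run one of bar0, bar1, bar2, bar3 may be knocked a few centimetres aside while the robot is not near it.
It also fails if it takes over 210 s, if anything falls off the work surface, if the arm or the gripper's body presses on something with over 40 N, if the wrist force passes 120 N, or if a joint passes its speed limit or range.

## Working session

There is one attempt and no reset: what is moved stays moved. The work goes in short steps, each a Python script; the robot and the scene stay as the last script left them, time stands still between calls to the robot, and variables do not carry over. Pictures are saved under pics/ and viewed, at most 14 in all, crops included, and the job is handed in when it is done.

```bash
ls; mkdir -p pics; python3 - <<'E'
from station import *
import cv2,numpy as np
np.set_printoptions(precision=4,suppress=True)
for n in ("side","top","wrist"):
    im=snapshot(n); cv2.imwrite(f"pics/{n}0.png",im[:,:,::-1]); print(n,camera_model(n))
for n in ("top","side"):
    for l in ("nest","bar0","socket","key","short_tip","long_tip","stand","lane0","lane3","screw"):
        for r in mark_of(n,l)[:5]: print(n,l,np.round(r["position"],1),round(r["confidence"],2))
print(current_clock())
E
```

```text
pics
station.py
side {'intrinsics': array([[433.6768,   0.    , 315.2927],
       [  0.    , 433.6768, 198.8887],
       [  0.    ,   0.    ,   1.    ]]), 'k1': -0.08209069505771377, 'view': array([[-0.9643, -0.2644, -0.0171,  0.5806],
       [ 0.1958, -0.7544,  0.6266, -0.1629],
       [-0.1786,  0.6008,  0.7792, -1.1897],
       [ 0.    ,  0.    ,  0.    ,  1.    ]])}
top {'intrinsics': array([[485.2675,   0.    , 315.2209],
       [  0.    , 485.2675, 201.5139],
       [  0.    ,   0.    ,   1.    ]]), 'k1': 0.006025935351966807, 'view': array([[ 0.0119, -0.9999, -0.011 ,  0.0361],
       [ 0.9991,  0.0115,  0.0403, -0.572 ],
       [-0.0402, -0.0114,  0.9991, -1.3271],
       [ 0.    ,  0.    ,  0.    ,  1.    ]])}
wrist {'intrinsics': array([[305.5609,   0.    , 317.8115],
       [  0.    , 305.5609, 197.3147],
       [  0.    ,   0.    ,   1.    ]]), 'k1': -0.0062763475025727515, 'hand_eye': array([[-0.0008,  0.9611,  0.2761,  0.0706],
       [ 1.    ,  0.0006,  0.0011,  0.0019],
       [ 0.0009,  0.2761, -0.9611,  0.0312],
       [ 0.    ,  0.    ,  0.    ,  1.    ]])}
top nest [313.5 207.4] 0.81
top nest [389.9 269.2] 0.57
top nest [202.2 219.5] 0.43
top nest [456.1 241.7] 0.24
top bar0 [455.8 240.7] 0.84
top bar0 [409.9 244.6] 0.71
top bar0 [463.7 193.5] 0.62
top socket [288.2 205.1] 0.77
top key [183.9 220.9] 0.68
top key [222.4 156.6] 0.65
top short_tip [169.5 243.6] 0.51
top long_tip [200.7 221. ] 0.54
top long_tip [199.2 220.3] 0.36
top stand [203.6 219.3] 0.91
top lane0 [337.  173.7] 0.87
top lane0 [338.3 232.3] 0.85
top lane0 [337.9 195.3] 0.79
top lane0 [337.  212.2] 0.64
top lane3 [337.  173.7] 0.87
top lane3 [338.3 232.3] 0.85
top lane3 [337.9 195.3] 0.79
top lane3 [337.  212.2] 0.64Traceback (most recent call last):
  File "<stdin>", line 8, in <module>
ValueError: it knows: bar, dish, driver, jar, key, lane, long_tip, multimeter, nest, scanner, short_tip, socket, spool, stand
```

View pics/top0.png

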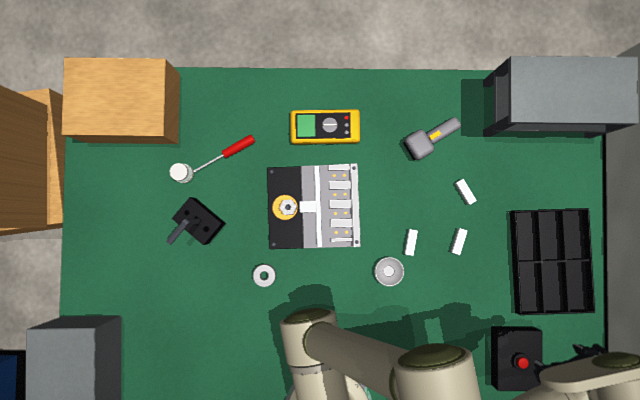

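View pics/side0.png

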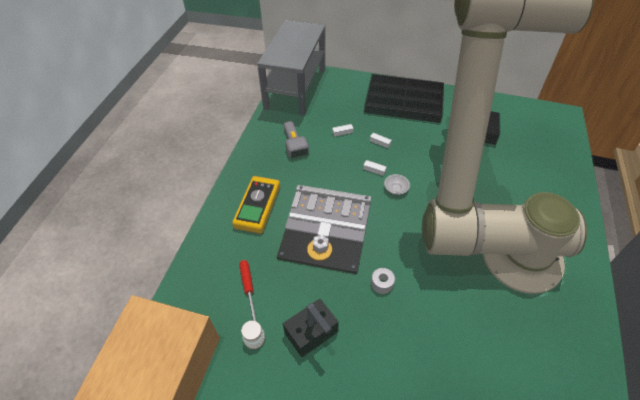

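The top view shows the nest near (313,207), three bars at (411,242), (459,241) and (466,192), and the stand at (203,220) with the key's short arm pointing down-left to (170,240). I'll write helpers, then survey with the wrist camera.

```bash
cat > h.py <<'E'
from station import *
import cv2, numpy as np, itertools, pickle
from scipy.optimize import least_squares, minimize
from scipy.spatial.transform import Rotation as R
np.set_printoptions(precision=4,suppress=True)
def cam(name):
    m=camera_model(name)
    if "view" in m: V=m["view"]
    else:
        T=np.eye(4); T[:3,:3]=R.from_quat(current_eef_rot()).as_matrix(); T[:3,3]=current_tcp_pos()
        V=np.linalg.inv(T@m["hand_eye"])
    return dict(K=m["intrinsics"],k1=m["k1"],V=V,name=name)
def proj(c,P):
    P=np.atleast_2d(P); p=P@c["V"][:3,:3].T+c["V"][:3,3]
    s=np.c_[p[:,0],-p[:,1]]/-p[:,2:]; s=s*(1+c["k1"]*(s**2).sum(1,keepdims=True))
    return s@c["K"][:2,:2].T+c["K"][:2,2]
def tri(obs,x0=(.5,0,.05)):      # obs: list of (cam, pixel)
    r=least_squares(lambda X:np.concatenate([(proj(c,X)[0]-u) for c,u in obs]),x0,loss="soft_l1")
    return r.x,np.abs(r.fun).max()
def onplane(c,u,z,x0=(.5,0)):
    return least_squares(lambda X:proj(c,[*X,z])[0]-u,x0).x
def look(name,save=None):
    c=cam(name); im=snapshot(name)
    if save: cv2.imwrite(f"pics/{save}.png",im[:,:,::-1])
    c["im"]=im; return c
def marks(c,l,mn=.5): return [np.array(r["position"]) for r in mark_of(c["name"],l) if r["confidence"]>mn]
def down(yaw,tiltR=None):   # tool z down, tool y (closing) at world angle yaw
    y=np.array([np.cos(yaw),np.sin(yaw),0]); z=np.array([0,0,-1.]); x=np.cross(y,z)
    return R.from_matrix(np.c_[x,y,z])
def quat(r): return list(r.as_quat())
def box_mask(c,x,y,yaw,L,W,z0,z1,shape=(400,640)):
    P=np.array(list(itertools.product((-L/2,L/2),(-W/2,W/2),(z0,z1))))
    P[:,:2]=P[:,:2]@np.array([[np.cos(yaw),np.sin(yaw)],[-np.sin(yaw),np.cos(yaw)]])+[x,y]
    m=np.zeros((400*4,640*4),np.uint8); h=cv2.convexHull((proj(c,P)*4+1.5).astype(np.int32))
    cv2.fillConvexPoly(m,h,1); return cv2.resize(m.astype(np.float32),(640,400),interpolation=cv2.INTER_AREA)
def fit_box(views,x,y,L,W,z0,z1,yaws=np.arange(0,np.pi,np.pi/8)):   # views: [(cam,region)]
    def cost(p):
        s=0
        for c,r in views:
            m=box_mask(c,*p,L,W,z0,z1); s+=np.abs(m-r).sum()/r.sum()
        return s/len(views)
    y0=min(yaws,key=lambda a:cost((x,y,a)))
    r=minimize(cost,(x,y,y0),method="Nelder-Mead",options=dict(initial_simplex=np.array([[x,y,y0],[x+.006,y,y0],[x,y+.006,y0],[x,y,y0+.2]]),maxiter=90))
    return r.x,r.fun
E
python3 - <<'E'
from h import *
print(current_clock())
top=cam("top")
n=onplane(top,(313.5,207.4),0); s=onplane(top,(203.6,219.3),0); e=onplane(top,(183.9,220.9),.155)
print("nest",n,"stand",s,"key",e,"sock",onplane(top,(288.2,205.1),.042))
for u in((411,242),(459,241),(466,192)):print(onplane(top,u,.022))
for l in (1,-1):
    for yaw in np.arange(-np.pi,np.pi,np.pi/4):
        for q in [(.55,.03,.36),(.5,-.25,.36)]:
            try:
                j=inverse_kinematics(list(q),quat(down(yaw)))
            except Exception as ex: j=str(ex)
            if l>0: print(q,round(yaw,2),j is not None and np.round(j,2))
E
```

```text
0.6
nest [0.5555 0.0475] stand [0.5188 0.3532] key [0.5142 0.3644] sock [0.5598 0.1152]
[ 0.4638 -0.2194]
[ 0.4682 -0.3495]
[ 0.6018 -0.3686]
(0.55, 0.03, 0.36) -3.14 False
(0.5, -0.25, 0.36) -3.14 [-0.68  0.43  1.35 -0.    1.36  2.47]
(0.55, 0.03, 0.36) -2.36 [-0.16  0.42  1.37 -0.    1.35  2.2 ]
(0.5, -0.25, 0.36) -2.36 [-0.68  0.43  1.35 -0.    1.36  1.68]
(0.55, 0.03, 0.36) -1.57 [-0.16  0.42  1.37 -0.    1.35  1.41]
(0.5, -0.25, 0.36) -1.57 [-0.68  0.43  1.35 -0.    1.36  0.9 ]
(0.55, 0.03, 0.36) -0.79 [-0.16  0.42  1.37 -0.    1.35  0.62]
(0.5, -0.25, 0.36) -0.79 [-0.68  0.43  1.35 -0.    1.36  0.11]
(0.55, 0.03, 0.36) 0.0 [-0.16  0.42  1.37 -0.    1.35 -0.16]
(0.5, -0.25, 0.36) 0.0 [-0.68  0.43  1.35 -0.    1.36 -0.68]
(0.55, 0.03, 0.36) 0.79 [-0.16  0.42  1.37 -0.    1.35 -0.95]
(0.5, -0.25, 0.36) 0.79 [-0.68  0.43  1.35 -0.    1.36 -1.46]
(0.55, 0.03, 0.36) 1.57 [-0.16  0.42  1.37 -0.    1.35 -1.73]
(0.5, -0.25, 0.36) 1.57 [-0.68  0.43  1.35 -0.    1.36 -2.25]
(0.55, 0.03, 0.36) 2.36 [-0.16  0.42  1.37 -0.    1.35 -2.52]
(0.5, -0.25, 0.36) 2.36 False
```

```bash
cat > survey.py <<'E'
from h import *
V=[]
for i,(p,yaw) in enumerate([((.53,-.28,.36),-1.57),((.53,-.28,.36),1.5),((.55,.06,.36),1.57),((.55,.06,.36),-1.57),((.50,.29,.42),-1.2),((.50,.29,.42),1.9)]):
    move_pose(list(p),quat(down(yaw))); wait(.15)
    c=look("wrist",f"w{i}"); c["m"]={}; c["r"]={}
    labs=("bar",) if i<2 else ("lane","socket","nest") if i<4 else ("key","short_tip","stand","long_tip")
    for l in labs: c["m"][l]=[(np.array(r["position"]),r["confidence"]) for r in mark_of("wrist",l if l not in("bar","lane") else l+"0")]
    for l in ("bar0",) if i<2 else ("stand","key") if i>3 else ("bar0","nest"): c["r"][l]=[(r["region"],r["confidence"]) for r in outline_of("wrist",l)]
    V.append(c)
for n in ("top","side"):
    c=look(n,n+"1"); c["m"]={l:[(np.array(r["position"]),r["confidence"]) for r in mark_of(n,l)] for l in("bar0","key","short_tip","stand")}; c["r"]={}; V.append(c)
pickle.dump(V,open("V.pkl","wb"))
for c in V:
    print(c["name"])
    for l,m in c["m"].items(): print(" ",l,[(np.round(p).astype(int).tolist(),round(q,2)) for p,q in m if q>.3])
    for l,m in c["r"].items(): print("  reg",l,[(int(r.sum()),round(q,2)) for r,q in m if q>.3])
print(current_clock())
E
python3 survey.py; python3 -c "
import cv2,numpy as np
a=[cv2.resize(cv2.imread(f'pics/w{i}.png'),(400,250)) for i in (0,2,4,5)]
cv2.imwrite('pics/m1.png',np.vstack([np.hstack(a[:2]),np.hstack(a[2:])]))"
```

```text
wrist
  bar [([382, 228], 0.85), ([405, 105], 0.84), ([262, 234], 0.65)]
  reg bar0 [(2077, 0.91), (1588, 0.71), (1340, 0.69), (1177, 0.43)]
wrist
  bar [([243, 246], 0.86), ([245, 120], 0.8), ([373, 110], 0.69)]
  reg bar0 [(1839, 0.93), (1863, 0.92)]
wrist
  lane [([240, 178], 0.87), ([242, 227], 0.82), ([230, 124], 0.76), ([249, 269], 0.6)]
  socket [([377, 190], 0.75)]
  nest [([311, 183], 0.62)]
  reg bar0 [(3069, 0.65), (1076, 0.59), (2084, 0.44)]
  reg nest [(49713, 0.75), (3279, 0.66)]
wrist
  lane [([397, 232], 0.86), ([401, 187], 0.78), ([402, 76], 0.73), ([398, 137], 0.64)]
  socket [([257, 178], 0.89)]
  nest [([327, 168], 0.57)]
  reg bar0 [(2143, 0.84), (1156, 0.35)]
  reg nest [(53203, 0.57)]
wrist
  key [([237, 156], 0.71)]
  short_tip [([169, 198], 0.72)]
  stand [([271, 138], 0.7)]
  long_tip [([266, 138], 0.9)]
  reg stand [(7490, 0.75)]
  reg key [(2147, 0.6), (37061, 0.53)]
wrist
  key [([394, 242], 0.73)]
  short_tip [([462, 200], 0.76), ([125, 147], 0.73)]
  stand [([363, 196], 0.8)]
  long_tip [([362, 201], 0.76)]
  reg stand [(5858, 0.77)]
  reg key [(2520, 0.87)]
top
  bar0 [([464, 192], 0.79), ([408, 243], 0.65), ([458, 240], 0.59)]
  key [([327, 129], 0.59), ([335, 173], 0.48), ([466, 194], 0.43)]
  short_tip []
  stand []
side
  bar0 [([344, 133], 0.62)]
  key [([309, 306], 0.82)]
  short_tip [([330, 330], 0.84)]
  stand [([310, 336], 0.78)]
15.1167
```

View pics/m1.png

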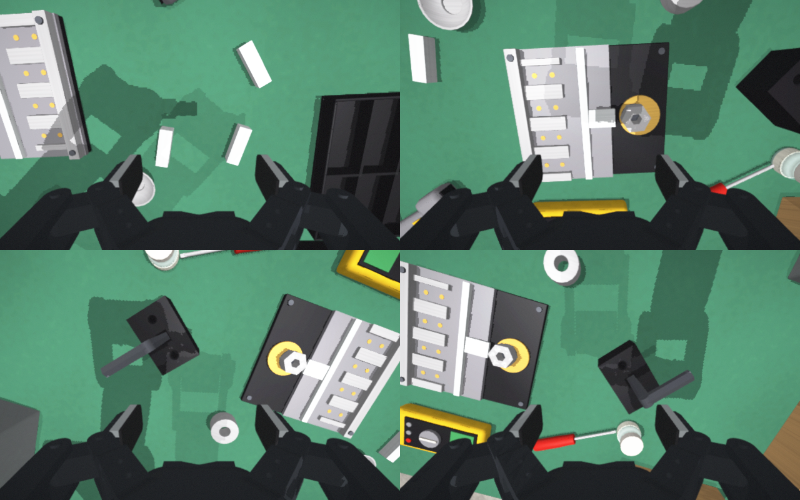

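Picture: three bars, all lying flat and clear; an empty nest with four yellow-dotted lanes; key upright in the stand, its short arm clear of it. Now I'll fit the poses.

```bash
cat > fit.py <<'E'
from h import *
V=pickle.load(open("V.pkl","rb")); top=cam("top")
lanes=np.array([[.07,.086-.052*i,.031] for i in range(4)])
obs=[(V[2],[V[2]["m"]["lane"][i][0] for i in (3,1,0,2)]),(V[3],[V[3]["m"]["lane"][i][0] for i in (2,3,1,0)]),
     (top,[(337,173.7),(337.9,195.3),(337,212.2),(338.3,232.3)])]
sock=[(V[2],V[2]["m"]["socket"][0][0]),(V[3],V[3]["m"]["socket"][0][0]),(top,np.array((288.2,205.1)))]
for k in range(4): print("lane",k,tri([(c,u[k]) for c,u in obs[:2]]))
S,e=tri(sock[:2]); print("socket",S,e,tri(sock))
def T(p,P): return R.from_euler("z",p[2]).apply(P)+[p[0],p[1],p[3]]
def res(p):
    return np.concatenate([(proj(c,T(p,lanes))-np.array(u)).ravel() for c,u in obs[:2]]+[2*(proj(c,T(p,np.array([[-.068,0,.042]])))[0]-u) for c,u in sock[:2]])
r=least_squares(res,(.555,.047,-1.57,0),loss="soft_l1"); print("nest",r.x,np.abs(r.fun).max(),np.round(r.fun,1))
bars=[]
for i,guess in enumerate([(.4638,-.2194),(.4682,-.3495),(.6018,-.3686)]):
    vs=[]; pt=[]
    for c in V[:2]+V[2:4]:
        for rg,q in c["r"].get("bar0",[]):
            u=np.argwhere(rg).mean(0)[::-1]; 
            if q>.35 and np.linalg.norm(u-proj(c,[*guess,.011])[0])<18: vs.append((c,rg.astype(np.float32))); break
    for c in V[:2]+V[6:7]:
        l="bar" if "bar" in c["m"] else "bar0"
        m=min(c["m"][l],key=lambda t:np.linalg.norm(t[0]-proj(c,[*guess,.011])[0]))[0]
        if np.linalg.norm(m-proj(c,[*guess,.011])[0])<20: pt.append((c,m))
    f=fit_box(vs,*guess,.07,.022,0,.022); bars.append(f[0]); print("bar",i,f,len(vs),"tri",tri(pt[:2]))
kv=[(V[i],V[i]["m"]["key"][0][0]) for i in (4,5,7)]; sv=[(V[i],V[i]["m"]["short_tip"][0][0]) for i in (4,5,7)]
print("elbow",tri(kv,(.5,.35,.15)),tri(kv[:2],(.5,.35,.15)),"short",tri(sv,(.5,.35,.15)),tri(sv[:2],(.5,.35,.15)))
lv=[(V[i],V[i]["m"]["long_tip"][0][0]) for i in (4,5)];print("long",tri(lv,(.5,.35,.05)))
print("stand",tri([(V[i],V[i]["m"]["stand"][0][0]) for i in (4,5)],(.5,.35,.05)))
vs=[(V[i],np.clip(V[i]["r"]["stand"][0][0]+1.*V[i]["r"]["key"][0][0],0,1)) for i in (4,5)]
pickle.dump((r.x,bars),open("fit.pkl","wb"))
E
python3 fit.py
```

```text
lane 0 (array([ 0.6513, -0.0195,  0.0243]), np.float64(0.1956502000466287))
lane 1 (array([ 0.5965, -0.0178,  0.0368]), np.float64(1.6717586048304156))
lane 2 (array([ 0.5463, -0.0223,  0.0316]), np.float64(2.3758909687481378))
lane 3 (array([ 0.4949, -0.0267,  0.024 ]), np.float64(0.8141054735937132))
socket [0.5576 0.1166 0.0387] 0.8631732803129353 (array([0.5577, 0.1164, 0.0388]), np.float64(0.9889837704872662))
nest [ 0.561   0.0479 -1.5222 -0.0023] 2.8856236071702597 [ 0.8  1.1  1.2 -1.3 -2.  -0.4  0.7 -0.3 -0.5  0.7  1.8 -2.6 -2.6 -0.9
  0.6  2.1  0.5  0.7  2.9  0.2]
bar 0 (array([ 0.4661, -0.2204, -0.1726]), np.float64(0.06929287314414978)) 4 tri (array([ 0.4657, -0.2196,  0.0084]), np.float64(0.8329448932625496))
bar 1 (array([ 0.47  , -0.3514,  2.8487]), np.float64(0.060781050473451614)) 2 tri (array([ 0.4663, -0.3559, -0.0074]), np.float64(1.3050058001633147))
bar 2 (array([ 0.6062, -0.3695,  0.5422]), np.float64(0.03352190554141998)) 1 tri (array([ 0.6052, -0.3711,  0.0062]), np.float64(1.2720859447435942))
elbow (array([0.5137, 0.3583, 0.1583]), np.float64(1.0934935106483294)) (array([0.5136, 0.3583, 0.1582]), np.float64(1.023286078250635)) short (array([0.4621, 0.3979, 0.1563]), np.float64(1.6530341907138677)) (array([0.4625, 0.3971, 0.1575]), np.float64(1.1717826249597465))
long (array([0.5175, 0.3543, 0.0325]), np.float64(2.8506659114171953))
stand (array([0.5159, 0.3534, 0.017 ]), np.float64(0.3659203170846581))
```

```bash
cat > fit2.py <<'E'
from h import *
V=pickle.load(open("V.pkl","rb")); n,bars=pickle.load(open("fit.pkl","rb"))
for c in V[2:4]:
    for rg,q in c["r"]["nest"][:1]:
        rr,cc=np.nonzero(rg); print(rr.min(),rr.max(),cc.min(),cc.max())
def masked(c):
    r=c["r"]["nest"][0][0].astype(np.float32); w=np.ones_like(r); w[265:]=0; return c,r,w
vs=[masked(c) for c in V[2:4]]
for z1 in (.012,.02):
    def cost(p): return sum((np.abs(box_mask(c,*p,.25,.226,0,z1)-r)*w).sum()/(r*w).sum() for c,r,w in vs)
    r=minimize(cost,n[:3],method="Nelder-Mead",options=dict(initial_simplex=n[:3]+np.array([[0,0,0],[.005,0,0],[0,.005,0],[0,0,.05]]),maxiter=80)); print("nest mask",z1,r.x,r.fun)
for k,(c,rg,w) in enumerate(vs):
    im=c["im"].copy(); h=proj(c,R.from_euler("z",r.x[2]).apply(np.array([[a*.125,b*.113,.012] for a,b in((-1,-1),(-1,1),(1,1),(1,-1))]+[[.105,-.11,.036],[.105,.11,.036],[.07,.086,.031],[.07,-.07,.031],[-.068,0,.042]]))+[r.x[0],r.x[1],0])
    cv2.polylines(im,[np.int32(h[:4])],True,(255,0,0),1); cv2.line(im,*[tuple(map(int,q)) for q in h[4:6]],(0,0,255),1)
    for q in h[6:]: cv2.circle(im,tuple(map(int,q)),3,(255,0,255),1)
    a=cv2.resize(im[20:330,130:530],(800,600) if 0 else (774,600))[:,:,::-1]; cv2.imwrite(f"pics/n{k}.png",a)
E
python3 fit2.py
```

```text
67 290 166 430
40 271 195 465
nest mask 0.012 [ 0.5607  0.0433 -1.5246] 0.0890846848487854
nest mask 0.02 [ 0.561   0.0439 -1.5255] 0.04390259087085724
```

View pics/n0.png

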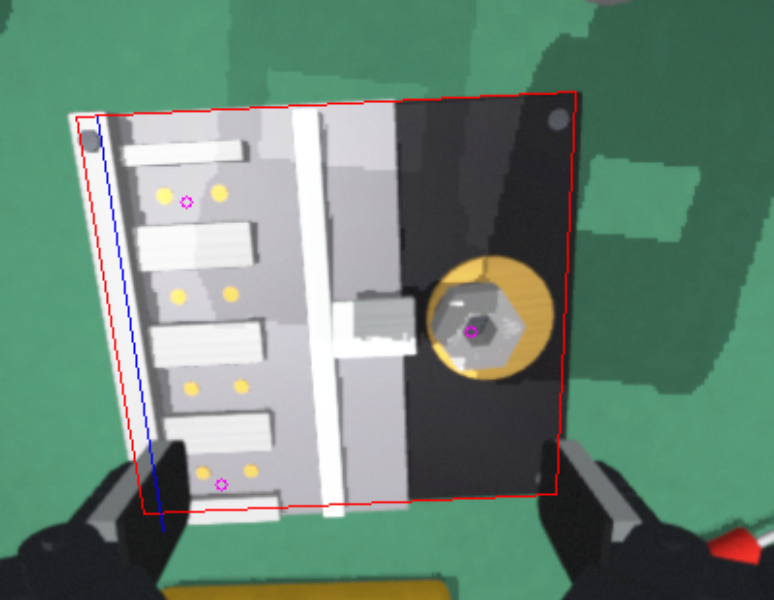

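The overlay confirms the yaw (-1.524). The true socket centre shows at pixel (378,191), which agrees with the marks fit rather than the mask, so nest = (0.561, 0.048). Next: touch the bench to calibrate the fingertips, then place bars 1 and 2.

```bash
cat >> h.py <<'E'
NEST=np.array([.561,.0479,0]); NY=-1.5235; NR=R.from_euler("z",NY)
def nw(p): return NR.apply(p)+NEST          # nest -> world
def pos(): return np.array(current_tcp_pos())
def force(): return np.array(current_ft_force())
def guarded(d,dist,F,step=.001,v=.02):
    """step along unit d until the reaction against d grows by F; returns travel and force"""
    d=np.array(d,float); d/=np.linalg.norm(d); f0=force(); p=pos(); s=0; f=0
    while s<dist:
        s+=step; move_linear(list(p+d*s),velocity=v); f=-(force()-f0)@d
        if f>F: break
    return s,f
def closing(yaw,p):      # down-pointing rotation with closing line at yaw mod pi, feasible and nearest in joints
    best=None; q=np.array(current_joint_pos())
    for k in (-1,0,1,2):
        j=inverse_kinematics(list(p),quat(down(yaw+k*np.pi)))
        if j is not None and (best is None or abs(j[5]-q[5])<best[0]): best=(abs(j[5]-q[5]),down(yaw+k*np.pi))
    return best[1]
E
python3 - <<'E'
from h import *
t0=current_clock(); close_gripper(30)
p=[.45,-.286,.2]; r=closing(1.4,p)
move_pose([.45,-.286,.25],quat(r)); move_linear(p,velocity=.2); wait(.2)
f0=force(); print(f0, guarded([0,0,-1],.05,3), pos(), force())
move_linear([.45,-.286,.25],velocity=.25); gripper_open(); print(current_clock()-t0, current_clock(),current_opening())
E
```

```text
[-0.1497 -0.7387 -0.2539] (0.028000000000000018, np.float64(3.9038820985672578)) [ 0.4503 -0.2861  0.1735] [0.2858 0.5579 3.65  ]
11.766599999999999 26.8833 0.9984589874763444
```

```bash
cat >> h.py <<'E'
PZ=.1825
def pick(b,off=0.,F=60):     # b: x,y,yaw of bar ; off: grip offset along the bar's axis
    x,y,a=b; p=np.array([x+off*np.cos(a),y+off*np.sin(a),PZ+.07]); r=closing(a+np.pi/2,p)
    move_pose(list(p),quat(r)); move_linear([p[0],p[1],PZ],velocity=.2); close_gripper(F)
    o=current_opening(); move_linear(list(p),velocity=.2); return o
def to_lane(k,nx,dy=-.003):   # grip point at nest x=nx over lane k, lower to the floor
    p=nw([nx,.086-.052*k+dy,PZ+.02+.05]); r=closing(NY+np.pi/2,p)
    move_pose(list(p),quat(r)); move_linear([p[0],p[1],PZ+.02+.003],velocity=.15)
    return guarded([0,0,-1],.006,4)
X=NR.apply([1,0,0]); Y=NR.apply([0,1,0])
E
python3 - <<'E'
from h import *
_,bars=pickle.load(open("fit.pkl","rb"))
for b,k in ((1,0),(2,2)):
    print("opening",pick(bars[b]),current_clock())
    print("floor",to_lane(k,.065),pos())
    print("fence",guarded(X,.012,7)); print("rib",guarded(Y,.009,7)); print("fence",guarded(X,.004,7))
    print(NR.inv().apply(pos()-NEST),current_grip_force())
    gripper_open(); move_linear(list(pos()+[0,0,.06]),velocity=.2); print(current_clock())
E
```

```text
opening 0.23736955342010804 28.8667
floor (0.004, np.float64(7.111773320012854)) [ 0.647  -0.0136  0.2024]
fence (0.006, np.float64(8.54397800029664))
rib (0.003, np.float64(7.656154186956672))
fence (0.002, np.float64(9.043348284189186))
[0.0704 0.0847 0.2024] 61.22397601604462
35.825
opening 0.2374430377052654 38.7583
floor (0.003, np.float64(5.086278951424322)) [ 0.5435 -0.0187  0.2026]
fence (0.004, np.float64(10.349482371507552))
rib (0.003, np.float64(9.280086759286352))
fence (0.002, np.float64(11.270100432811327))
[ 0.069  -0.0193  0.2026] 62.43232011795044
44.6667
```

```bash
cat > b0.py <<'E'
from h import *
_,bars=pickle.load(open("fit.pkl","rb")); b=bars[0]
p=[.50,-.2,.36]; move_pose(p,quat(closing(-1.57,p))); wait(.1); c=look("wrist","chk")
rg=[(c,r["region"].astype(np.float32)) for r in outline_of("wrist","bar0") if r["confidence"]>.35]
print([np.round(np.argwhere(r).mean(0)[::-1]) for _,r in rg],proj(c,[*b[:2],.011]))
near=[v for v in rg if np.linalg.norm(np.argwhere(v[1]).mean(0)[::-1]-proj(c,[*b[:2],.011])[0])<60]
f=fit_box(near[:1],*b[:2],.07,.022,0,.022) if near else None; print("bar0",b,f)
if f is None or np.linalg.norm(f[0][:2]-b[:2])>.008: raise SystemExit("moved")
E
python3 b0.py
```

```text
[array([102.,  16.]), array([129., 137.]), array([340., 247.])] [[336.102  209.5639]]
bar0 [ 0.4661 -0.2204 -0.1726] (array([ 0.4209, -0.2252, -0.1653]), np.float64(0.040965259075164795))moved
```

View pics/chk.png

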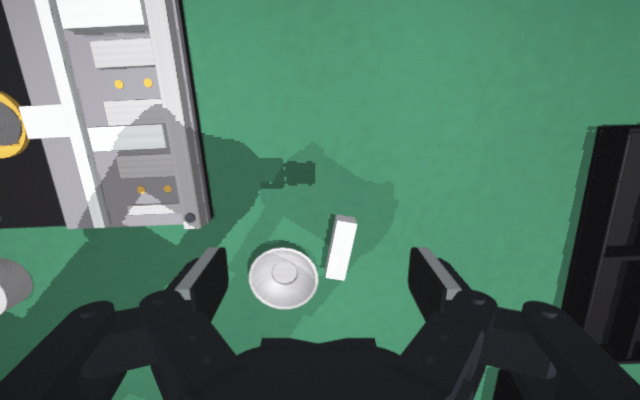

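Bar 0 has been knocked to (0.421, -0.225), beside the dish (rim right edge at pixel (318,278), bar centre at (340,247)); the two loaded bars look home. I'll grip its far end, clear of the dish, and put that end at the jaw side.

```bash
cat > b0b.py <<'E'
from h import *
NEST[:]=NEST-.0013*Y                       # rib contact correction
a=-.1653; x,y=.4209,-.2252; off=.0325
g=np.array([x+off*np.cos(a),y+off*np.sin(a)]); r=down(a+np.pi/2-np.pi)
move_pose([*g,PZ+.08],quat(r)); move_linear([*g,PZ],velocity=.2); close_gripper(70); print("open",current_opening())
move_linear([*g,PZ+.08],velocity=.15)
r2=down(NY+np.pi/2); p=nw([.0225,-.073,PZ+.07]); move_pose(list(p),quat(r2))
c=look("wrist","held"); print("gripforce",current_grip_force())
move_linear([p[0],p[1],PZ+.023],velocity=.12); print("floor",guarded([0,0,-1],.007,3),pos(),current_clock())
E
python3 b0b.py
```

```text
open 0.2299624011478605
gripforce 68.4909439086914
floor (0.002, np.float64(3.6528641070100125)) [0.4881 0.0215 0.2037] 50.6583
```

View pics/held.png

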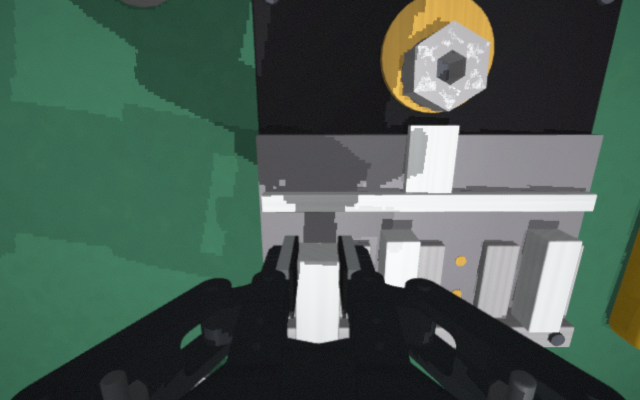

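The picture shows bar 0 held at its jaw-side end over lane 3, square to the lane; lanes 0 and 2 are filled. It is now on the floor: release and push home.

```bash
python3 - <<'E'
import re
s=open('h.py').read(); s=s.replace("NEST=np.array([.561,.0479,0])","NEST=np.array([.5597,.0478,0])"); open('h.py','w').write(s)
E
cat > b0c.py <<'E'
from h import *
N=lambda: NR.inv().apply(pos()-NEST)
print(N()); gripper_open(); p=pos(); move_linear(list(p+[0,0,.05]),velocity=.2); close_gripper(30)
z=.206
q=nw([.0035,-.073,z]); move_linear([q[0],q[1],p[2]+.05],velocity=.2); move_linear(list(q),velocity=.15)
move_linear(list(nw([.0175,-.073,z])),velocity=.06); print("fence",guarded(X,.014,7),N())
move_linear(list(pos()-.004*X),velocity=.1); move_linear(list(pos()+[0,0,.035]),velocity=.2)
q=nw([.07,-.105,z]); move_linear([q[0],q[1],pos()[2]],velocity=.2); move_linear(list(q),velocity=.15)
move_linear(list(nw([.07,-.099,z])),velocity=.06); print("rib",guarded(Y,.014,7),N())
move_linear(list(pos()-.004*Y),velocity=.1); move_linear(list(pos()+[0,0,.035]),velocity=.2)
p=[.50,.03,.34]; move_pose(p,quat(closing(-1.57,p))); gripper_open(); wait(.1)
c=look("wrist","home"); cv2.imwrite("pics/home_c.png",cv2.resize(c["im"][60:300,220:540],(800,600),interpolation=cv2.INTER_CUBIC)[:,:,::-1])
regs=[(c,r["region"].astype(np.float32),r["confidence"]) for r in outline_of("wrist","bar0")]
for c,r,q in regs:
    u=np.argwhere(r).mean(0)[::-1]; g=onplane(c,u,.031); f=fit_box([(c,r)],*g,.07,.022,.02,.042,[NY]) if q>.3 else None
    if f: print(q,NR.inv().apply([*f[0][:2],0]-NEST),f[0][2]-NY,f[1])
for l in ("bar0","socket"): 
    for r in mark_of("wrist",l): print(l,r["confidence"],NR.inv().apply([*onplane(c,r["position"],.031 if l=="bar0" else .042),0]-NEST))
pickle.dump(c,open("home.pkl","wb")); print(current_clock())
E
python3 b0c.py
```

```text
[ 0.0229 -0.0728  0.2037]
fence (0.006, np.float64(10.100640286473322)) [ 0.0232 -0.0731  0.2063]
rib (0.007, np.float64(9.68159477260027)) [ 0.0698 -0.0924  0.2066]
0.84 [0.0702 0.0869 0.    ] 0.015155536062633423 0.037451598793268204
0.7 [ 0.0699 -0.0171  0.    ] 0.0012431033894606536 0.05540444701910019
0.68 [ 0.0698 -0.0692  0.    ] 0.005402181557206953 0.06688181310892105
0.33 [-0.0232 -0.0721  0.    ] 0.7523662551440322 0.9439336061477661
bar0 0.94 [ 0.0712 -0.0165  0.    ]
bar0 0.61 [ 0.0709 -0.068   0.    ]
bar0 0.58 [0.0698 0.0846 0.    ]
socket 0.62 [-0.0677  0.0024  0.    ]
61.4083
```

View pics/home_c.png

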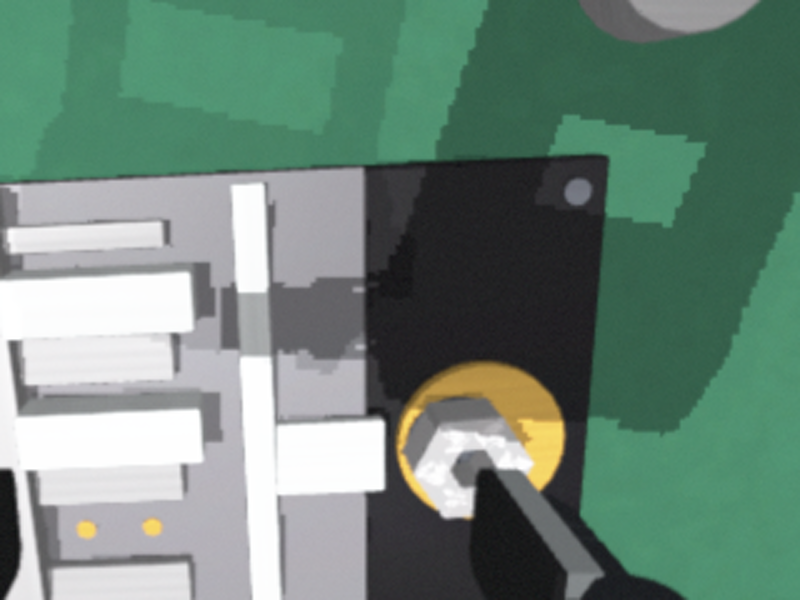

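All three bars lie home: fits give x of about 70 mm and y of about 86.9, -17.1 and -69.2 mm, with angles under 0.016 rad. Next, close views of the socket from two opposite yaws, and of the key.

```bash
cat > sock.py <<'E'
from h import *
S=np.array([.557,.116,.042]); out=[]
for i,yaw in enumerate((-1.57,1.57)):
    r=down(yaw); p=S+[0,0,.2]-r.apply([.0706,.0019,0]); move_pose(list(p),quat(r)); wait(.2)
    c=look("wrist",f"s{i}"); c["mk"]=marks(c,"socket",.2); c["pred"]=proj(c,S)[0]; out.append(c)
    u=c["pred"].astype(int); a=c["im"][max(u[1]-50,0):u[1]+50,u[0]-65:u[0]+65]; cv2.imwrite(f"pics/sc{i}.png",cv2.resize(a,None,fx=3,fy=3,interpolation=cv2.INTER_CUBIC)[:,:,::-1]); print(u,c["mk"],a.shape)
print(tri([(c,c["mk"][0]) for c in out],S))
for l,p,yaws in (("key",[.47,.33,.42],(-.65,-.65+np.pi)),):
  for i,yaw in enumerate(yaws):
    r=closing(yaw,p) if 0 else down(yaw); 
    try:
        t=np.array([.49,.375,.0])-r.apply([.0706,0,0]); move_pose([t[0],t[1],.40],quat(r)); wait(.2)
        c=look("wrist",f"k{i}"); c["mk"]={l:marks(c,l,.2) for l in("key","short_tip","stand")}; out.append(c); print({k:np.round(v) for k,v in c["mk"].items()})
    except MotionError as e: print(e)
pickle.dump(out,open("sock.pkl","wb")); print(current_clock())
for l in("key","short_tip","stand"):
    o=[(c,c["mk"][l][0]) for c in out[2:] if c["mk"][l]]; print(l,tri(o,(.5,.36,.1)) if len(o)>1 else None)
a=np.hstack([cv2.imread(f"pics/sc{i}.png") for i in(0,1)]); b=np.hstack([cv2.resize(cv2.imread(f"pics/k{i}.png"),(390,244)) for i in range(len(out)-2)]); cv2.imwrite("pics/m2.png",np.vstack([a,b]) if a.shape[1]==b.shape[1] else a)
E
python3 sock.py
```

```text
[318 111] [array([318.1, 109.8])] (100, 130, 3)
[323 106] [array([321.3, 103.7]), array([221.1, 110.3])] (100, 130, 3)
(array([ 0.5555,  0.1162, -0.0765]), np.float64(2.314017239332884))
{'key': array([[356., 107.]]), 'short_tip': array([[261., 101.],
       [509.,  47.]]), 'stand': array([[346., 110.],
       [358., 104.]])}
{'key': array([[278., 110.]]), 'short_tip': array([[374., 115.]]), 'stand': array([[292., 113.]])}
73.0583
key (array([0.5039, 0.3647, 0.2434]), np.float64(0.39447965872295754))
short_tip (array([0.4793, 0.385 , 0.2763]), np.float64(0.25798445017647964))
stand (array([  545.5092,  -366.5819, -7801.8158]), np.float64(2.3948141713968596))
```

View pics/m2.png

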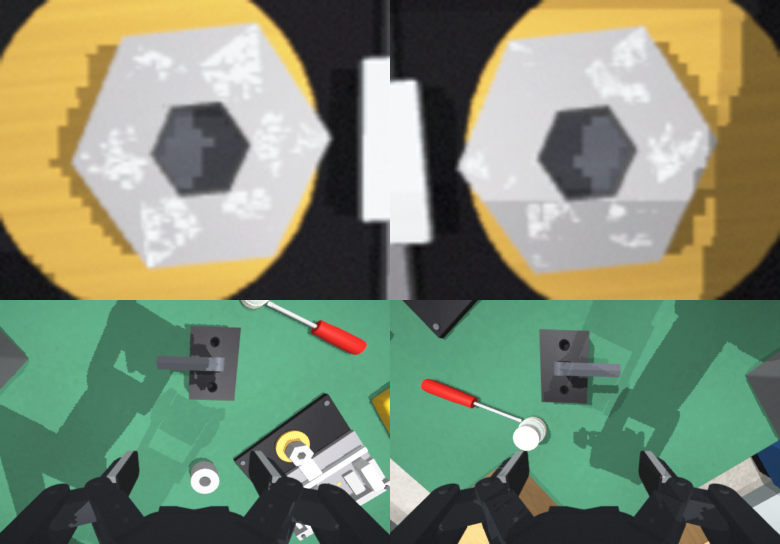

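```bash
cat > hexa.py <<'E'
from h import *
out=pickle.load(open("sock.pkl","rb"))
for c in out[:2]:
    g=cv2.cvtColor(c["im"],cv2.COLOR_RGB2GRAY); u=c["mk"][0]; 
    m=np.zeros_like(g); m[g<135]=1; n,lab,st,ce=cv2.connectedComponentsWithStats(m)
    k=lab[int(round(u[1])),int(round(u[0]))]; M=(lab==k).astype(np.uint8); print("area",st[k,4],"centroid",ce[k],u)
    con=max(cv2.findContours(M,cv2.RETR_EXTERNAL,cv2.CHAIN_APPROX_NONE)[0],key=len)[:,0].astype(float)
    W=np.array([onplane(c,q,.042,(.556,.116)) for q in con[::2]])
    # fit hexagon silhouette
    def hexm(p):
        a=p[2]+np.arange(6)*np.pi/3; P=np.c_[p[0]+p[3]*np.cos(a),p[1]+p[3]*np.sin(a),np.full(6,.042)]
        h=np.zeros((1600,2560),np.uint8); cv2.fillConvexPoly(h,(proj(c,P)*4+1.5).astype(np.int32),1); return cv2.resize(h.astype(np.float32),(640,400),interpolation=cv2.INTER_AREA)
    w=W.mean(0); x0=np.array([*w,-1.498,.009])
    f=minimize(lambda p:np.abs(hexm(p)-M).sum(),x0,method="Nelder-Mead",options=dict(initial_simplex=x0+np.array([[0]*4,[.002,0,0,0],[0,.002,0,0],[0,0,.15,0],[0,0,0,.001]]),maxiter=120)); print(f.x,f.fun)
for l in("key","short_tip"):
    for z in (.155,.158): print(l,z,[onplane(c,c["mk"][l][0],z,(.5,.36)) for c in out[2:]])
print("stand",[onplane(c,q,0,(.5,.36)) for c in out[2:] for q in c["mk"]["stand"][:2]])
V=pickle.load(open("V.pkl","rb"))
for z in (.155,): print([[onplane(c,c["m"][l][0][0],z,(.5,.36)) for c in V[4:6]] for l in ("key","short_tip")])
E
python3 hexa.py
```

```text
area 743 centroid [319.4293 110.1884] [318.1 109.8]
[ 0.5573  0.1156 -1.4723  0.0087] 24.5625
area 750 centroid [323.244 106.744] [321.3 103.7]
[ 0.5574  0.1157 -1.4744  0.0088] 24.9375
key 0.155 [array([0.5127, 0.3589]), array([0.5129, 0.3582])]
key 0.158 [array([0.5124, 0.3591]), array([0.5126, 0.3584])]
short_tip 0.155 [array([0.464 , 0.4006]), array([0.4633, 0.3999])]
short_tip 0.158 [array([0.4644, 0.4002]), array([0.4637, 0.3995])]
stand [array([0.5163, 0.3528]), array([0.5315, 0.3504]), array([0.5175, 0.3589])]
[[array([0.5131, 0.3583]), array([0.5145, 0.3604])], [array([0.461 , 0.3989]), array([0.4631, 0.3976])]]
```

Socket: (0.5573, 0.1157), with a corner at -1.473 rad mod 60°. Key: elbow at about (0.513, 0.3586), yaw about 2.46. Next I'll check which key grasp tilts can be reached over the whole path.

```bash
cat >> h.py <<'E'
SOCK=np.array([.5573,.1157]); CORNER=-1.473
KE=np.array([.5130,.3586,.156]); KYAW=2.46; LEAN=.04; D=.042
def key_init(yaw=KYAW,lean=LEAN): return R.from_euler("z",yaw)*R.from_euler("y",lean)     # x short arm, z up
def key_flip(u):   # x down, -z along yaw u
    x=np.array([0,0,-1.]); z=-np.array([np.cos(u),np.sin(u),0]); return R.from_matrix(np.c_[x,np.cross(z,x),z])
def key_tool(al,s):   # key->tool rotation: z=approach, y=s*yk
    z=np.array([np.cos(al),0,-np.sin(al)]); y=np.array([0,s,0.]); return R.from_matrix(np.c_[np.cross(y,z),y,z])
def tcp_for(E,Rk,al,s,d=D,g=.155):    # tool pose that puts the elbow at E with key attitude Rk
    Rt=Rk*key_tool(al,s); return np.array(E)+Rk.apply([0,0,-d])-Rt.apply([0,0,g]),Rt
E
cat > ik.py <<'E'
from h import *
for s in (1,-1):
  for al in np.radians((35,45,55,65)):
    for k in range(6):
      u0=CORNER+k*np.pi/3; res=[]
      seq=[(KE,key_init()),(KE+[0,0,.15],key_init()),([*SOCK,.22],key_flip(u0)),([*SOCK,.086],key_flip(u0))]+[([*SOCK,.086],key_flip(u0-t)) for t in (.5,1,1.4)]+[([*SOCK,.22],key_flip(u0-1.3))]
      for E,Rk in seq:
        p,r=tcp_for(E,Rk,al,s); j=inverse_kinematics(list(p),quat(r)); res.append(j)
      ok=[j is not None for j in res]
      if all(ok): print(s,round(np.degrees(al)),round(u0,2)); print(np.round([res[i] for i in (0,1,2,3,6)],2))
      elif k==0: print(s,round(np.degrees(al)),"init",ok[:2])
E
python3 ik.py
```

```text
1 35 init [True, True]
1 35 1.67
[[ 0.18  0.85  1.09  0.67  1.84  2.39]
 [ 0.18  0.71  0.93  0.75  2.07  2.6 ]
 [-0.17  0.47  1.37  0.59  1.5  -0.37]
 [-0.17  0.64  1.52  0.62  1.24 -0.56]
 [-0.06  0.53  1.78  0.66  0.31  0.67]]
1 35 2.72
[[ 0.18  0.85  1.09  0.67  1.84  2.39]
 [ 0.18  0.71  0.93  0.75  2.07  2.6 ]
 [-0.06  0.61  1.12  0.22  1.99 -1.18]
 [-0.06  0.75  1.27  0.21  1.71 -1.24]
 [-0.18  0.6   1.62  0.74  1.02 -0.35]]
1 35 3.76
[[ 0.18  0.85  1.09  0.67  1.84  2.39]
 [ 0.18  0.71  0.93  0.75  2.07  2.6 ]
 [ 0.08  0.62  1.09 -0.32  1.96 -2.15]
 [ 0.08  0.76  1.24 -0.3   1.68 -2.06]
 [-0.11  0.72  1.34  0.36  1.59 -0.99]]
1 45 -1.47
[[ 0.21  0.8   1.12  0.56  1.72  2.4 ]
 [ 0.21  0.67  0.93  0.61  1.99  2.59]
 [ 0.22  0.55  1.32 -0.79  1.45 -2.85]
 [ 0.22  0.71  1.45 -0.84  1.24 -2.63]
 [ 0.05  0.85  1.12 -0.17  1.94 -1.79]]
1 45 1.67
[[ 0.21  0.8   1.12  0.56  1.72  2.4 ]
 [ 0.21  0.67  0.93  0.61  1.99  2.59]
 [-0.23  0.5   1.4   0.73  1.55 -0.46]
 [-0.23  0.68  1.53  0.76  1.33 -0.67]
 [-0.08  0.55  1.89  1.77  0.25 -0.46]]
1 45 2.72
[[ 0.21  0.8   1.12  0.56  1.72  2.4
[... 4426 characters left out ...]

 [ 0.3   0.83  1.43 -1.11  1.44  0.71]
 [ 0.06  1.    0.97 -0.25  2.28  1.32]]
-1 65 1.67
[[ 0.29  0.7   1.19  0.33  1.49 -0.66]
 [ 0.29  0.58  0.97  0.34  1.81 -0.55]
 [-0.31  0.6   1.45  1.    1.69  2.53]
 [-0.31  0.8   1.54  0.99  1.53  2.29]
 [-0.13  0.67  2.07  2.62  0.77  1.79]]
-1 65 2.72
[[ 0.29  0.7   1.19  0.33  1.49 -0.66]
 [ 0.29  0.58  0.97  0.34  1.81 -0.55]
 [-0.1   0.81  0.99  0.44  2.41  2.05]
 [-0.1   0.96  1.07  0.36  2.19  1.92]
 [-0.33  0.74  1.72  1.23  1.28  2.28]]
-1 65 3.76
[[ 0.29  0.7   1.19  0.33  1.49 -0.66]
 [ 0.29  0.58  0.97  0.34  1.81 -0.55]
 [ 0.14  0.84  0.93 -0.63  2.36  0.87]
 [ 0.14  0.98  1.02 -0.53  2.16  1.04]
 [-0.18  0.91  1.2   0.59  2.    2.13]]
```

```bash
cat >> h.py <<'E'
AL=np.radians(45); SG=-1; U0=CORNER
def key_to(E,Rk,lin=None):
    p,r=tcp_for(E,Rk,AL,SG)
    if lin: move_linear(list(p),frame=quat(r),velocity=lin)
    else: move_pose(list(p),quat(r))
E
cat > kg.py <<'E'
from h import *
for q in outline_of("wrist","stand")[:1]:
    pass
Rk=key_init(); p,r=tcp_for(KE,Rk,AL,SG); pre=p-r.apply([0,0,.08])
move_pose(list(pre+[0,0,.06]),quat(r)); move_linear(list(pre),velocity=.2); move_linear(list(p),velocity=.1)
wait(.1); f0=force(); close_gripper(100); print("open",current_opening(),"df",force()-f0,"tcp",pos()-p,current_grip_force())
key_to(KE+[0,0,.06],Rk,.08); print(force()-f0); key_to(KE+[0,0,.16],Rk,.15)
key_to([*SOCK,.24],key_flip(U0)); wait(.2); print(current_clock())
c=look("wrist","flip"); c["mk"]={l:marks(c,l,.2) for l in("short_tip","key","socket","long_tip")}
E=np.array([*SOCK,.24]); Rf=key_flip(U0); pr={"key":E,"short_tip":E+Rf.apply([.066,0,0]),"long_tip":E+Rf.apply([0,0,-.14]),"socket":[*SOCK,.042]}
for l in pr: print(l,c["mk"][l],proj(c,pr[l])[0])
pickle.dump(c,open("flip.pkl","wb"))
E
python3 kg.py
```

```text
open 0.14279565179974674 df [ 1.241  -0.2072  1.2211] tcp [ 0.0001 -0.      0.0002] 97.47029185295105
[ 0.1799 -0.5514 -2.9487]
79.6833
key [array([315.5, 229.3])] [314.8276 236.055 ]
short_tip [array([242.3,  99.5])] [315.6061  93.5852]
long_tip [array([315.1, 303.9]), array([391.9,  99.6])] [316.6429 307.8675]
socket [] [316.4046 -51.1033]
```

View pics/flip.png

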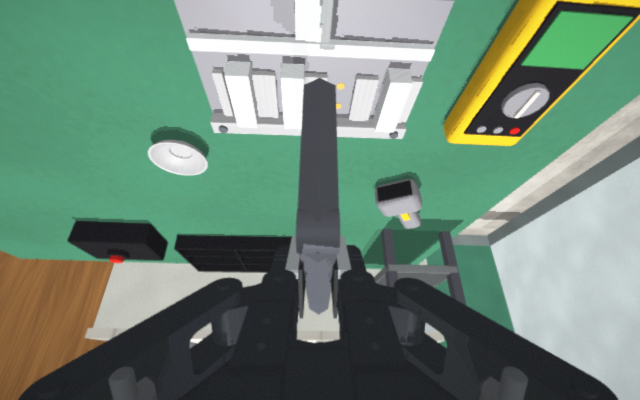

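The picture (inverted) shows the flipped key. Its short arm is centred on column 319 and its tip end is near (319,86), against a predicted (315.6,93.6). So the key sits about +1.5 mm in tool y and +3 mm in tool x in the hand; the rib contacts showed the same 1.3 mm y bias. I'll correct for that and look again just above the socket.

```bash
cat >> h.py <<'E'
HOFF=np.array([.003,.0015,0])
_tcp0=tcp_for
def tcp_for(E,Rk,al,s,**k):
    p,r=_tcp0(E,Rk,al,s,**k); return p-r.apply(HOFF),r
E
cat > near.py <<'E'
from h import *
key_to([*SOCK,.16],key_flip(U0),.15); key_to([*SOCK,.116],key_flip(U0),.08); wait(.3)
c=look("wrist","near"); pickle.dump(c,open("near.pkl","wb")); mk={l:marks(c,l,.2) for l in("short_tip","key","socket")}
E=np.array([*SOCK,.116])+0; pr={"key":E,"short_tip":E-[0,0,.066],"socket":np.array([*SOCK,.042])}
u=np.array([np.cos(U0),np.sin(U0),0])
for l in pr: print(l,mk[l],proj(c,pr[l])[0],"d/du mm",proj(c,pr[l]+.001*u)[0]-proj(c,pr[l])[0],"d/dlat",proj(c,pr[l]+.001*np.cross([0,0,1],u))[0]-proj(c,pr[l])[0])
cv2.imwrite("pics/near_c.png",cv2.resize(c["im"][0:200,190:450],None,fx=3,fy=3,interpolation=cv2.INTER_CUBIC)[:,:,::-1]); print(force(),current_clock())
E
python3 near.py
```

```text
key [array([318.4, 228.3])] [319.2654 225.8884] d/du mm [-0.0102  1.2241] d/dlat [ 3.0637 -0.0033]
short_tip [array([319.2,  90.4])] [318.7876  85.1519] d/du mm [-0.0046  1.853 ] d/dlat [ 2.3176 -0.0027]
socket [array([319.1,  71. ]), array([287.3, 196.3])] [318.745   72.6336] d/du mm [-0.0042  1.8795] d/dlat [ 2.2509 -0.0026]
[-0.3801 -0.3646 -2.9418] 81.8
```

View pics/near_c.png

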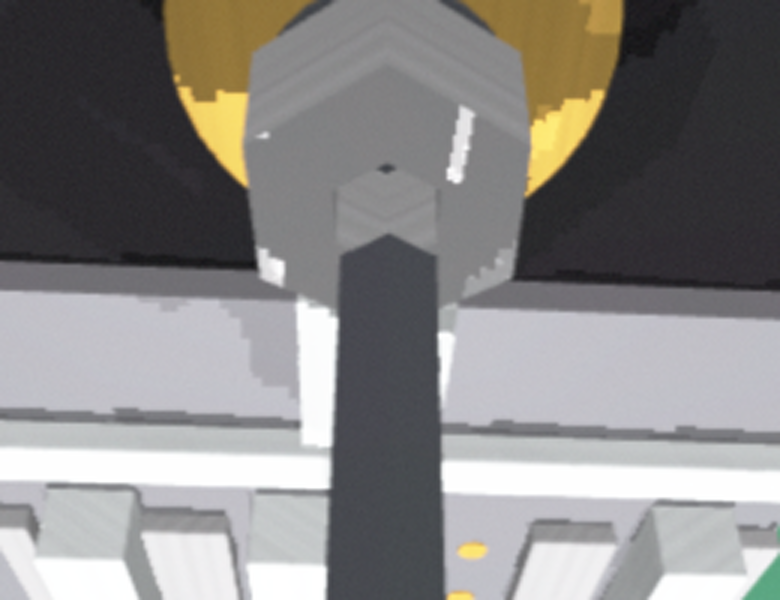

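Laterally the key and socket agree (columns 387 and 388 in the crop). The tip's near corner at row 78.7, against the expected 70.2, shows that the 3 mm tool-x correction was wrong: I had read the near corner as the centre. I'll set it to 0.5 mm and insert with a guarded descent, searching if it lands on the head.

```bash
sed -i 's/HOFF=np.array(\[.003,.0015,0\])/HOFF=np.array([.0005,.0015,0])/' h.py
cat > ins.py <<'E'
from h import *
u=np.array([np.cos(U0),np.sin(U0),0]); v=np.cross([0,0,1],u); Rf=key_flip(U0)
key_to([*SOCK,.114],Rf,.05); wait(.2); f0=force()
base=tcp_for(np.array([*SOCK,.114]),Rf,AL,SG)[0]
def df(): return force()-f0
cand=[(0,0)]+[(a,b) for a,b in ((1,0),(-1,0),(0,1),(0,-1),(2,0),(-2,0),(1,1),(-1,1),(1,-1),(-1,-1),(3,0),(-3,0),(2,1),(2,-1),(-2,1),(-2,-1))]
for a,b in cand:
    q=base+a*.001*u+b*.001*v
    move_linear(list(q-[0,0,.003]),velocity=.05); z=.003
    while z<.0275:
        z+=.0015; move_linear(list(q-[0,0,z]),velocity=.03); F=df()
        if F[2]>6: break
    print((a,b),"depth tip z %.4f"%(.048-z),"F",F,"u,v",F@u,F@v)
    if .048-z<.036: break
    move_linear(list(q-[0,0,.003]),velocity=.05)
    if current_clock()>120: break
print(current_clock(),pos()-base)
E
python3 ins.py
```

```text
(0, 0) depth tip z 0.0420 F [ 0.3344 -0.4669  9.6303] u,v 0.4973667606217104 0.28725645623303414
(1, 0) depth tip z 0.0420 F [-1.321  -1.2127 10.7137] u,v 1.0779304589291125 -1.433063142230143
(-1, 0) depth tip z 0.0210 F [-1.4001  5.9136  6.9902] u,v -6.0220723250130535 -0.8159578437787071
88.5 [-0.0001  0.0012 -0.0266]
```

It's in (tip at 21 mm). Now the clockwise swing about the screw axis.

```bash
cat >> h.py <<'E'
def swing_pose(t,z,e=-.001):
    u=U0-t; return tcp_for(np.array([*SOCK,z])+e*np.array([np.cos(u),np.sin(u),0]),key_flip(u),AL,SG)
def swing(t,z=.0874,v=.06):
    p,r=swing_pose(t,z); move_linear(list(p),frame=quat(r),velocity=v)
E
cat > turn.py <<'E'
from h import *
f0=force(); m0=np.array(current_ft_torque())
t=0
while t<1.5:
    t+=.1 if t<.95 else .05
    swing(t); F=force(); M=np.array(current_ft_torque()); u=U0-t; tan=np.array([-np.sin(u),np.cos(u),0]); rad=np.array([np.cos(u),np.sin(u),0])
    G=np.array([*SOCK,0])+.041*rad; r=pos()-np.array([*SOCK,0]); Mz=M[2]+(r[0]*F[1]-r[1]*F[0])
    print("t %.2f tan %.1f rad %.1f z %.1f Mz %.2f Mz@axis %.2f grip %.0f"%(t,F@tan,F@rad,F[2],M[2],Mz,current_grip_force()))
    if np.linalg.norm(F)>70: print("force stop"); break
    if t>1.2 and abs(Mz)>2.2: break
print(current_clock(),t)
open("t.txt","w").write(str(t))
E
python3 turn.py
```

```text
t 0.10 tan -2.1 rad -6.5 z 2.9 Mz -0.06 Mz@axis 0.07 grip 99
t 0.20 tan -2.4 rad -7.3 z 3.1 Mz -0.16 Mz@axis 0.00 grip 99
t 0.30 tan -2.2 rad -8.0 z 3.2 Mz 0.25 Mz@axis 0.39 grip 99
t 0.40 tan -2.5 rad -6.3 z 3.0 Mz 0.58 Mz@axis 0.74 grip 99
t 0.50 tan -2.8 rad -6.4 z 3.3 Mz 0.53 Mz@axis 0.71 grip 99
t 0.60 tan -2.6 rad -5.4 z 3.8 Mz 0.57 Mz@axis 0.74 grip 99
t 0.70 tan -2.5 rad -3.3 z 4.2 Mz 0.56 Mz@axis 0.72 grip 99
t 0.80 tan -3.0 rad -2.9 z 4.8 Mz 0.55 Mz@axis 0.75 grip 99
t 0.90 tan -2.4 rad -1.2 z 5.8 Mz 0.49 Mz@axis 0.65 grip 99
t 1.00 tan -2.2 rad -1.3 z 5.8 Mz 0.60 Mz@axis 0.75 grip 99
t 1.05 tan -2.2 rad 0.0 z 5.9 Mz 0.65 Mz@axis 0.80 grip 99
t 1.10 tan -1.6 rad 1.1 z 5.8 Mz 0.72 Mz@axis 0.83 grip 99
t 1.15 tan -2.0 rad 0.8 z 5.8 Mz 0.69 Mz@axis 0.83 grip 99
t 1.20 tan -2.1 rad 1.5 z 7.0 Mz 0.67 Mz@axis 0.82 grip 99
t 1.25 tan -2.1 rad 1.7 z 7.9 Mz 0.71 Mz@axis 0.86 grip 99
t 1.30 tan -1.1 rad 2.4 z 7.4 Mz 0.66 Mz@axis 0.74 grip 99
t 1.35 tan -1.2 rad 3.1 z 7.3 Mz 0.73 Mz@axis 0.82 grip 99
t 1.40 tan -1.6 rad 3.4 z 7.3 Mz 0.76 Mz@axis 0.87 grip 99
t 1.45 tan -1.6 rad 3.6 z 8.2 Mz 0.71 Mz@axis 0.82 grip 99
t 1.50 tan 0.3 rad 4.0 z 7.8 Mz 1.11 Mz@axis 1.09 grip 99
93.6667 1.5000000000000002
```

```bash
cat > turn2.py <<'E'
from h import *
t=float(open("t.txt").read())
while t<1.75:
    t+=.03; swing(t); F=force(); M=np.array(current_ft_torque()); r=pos()-np.array([*SOCK,0]); Mz=M[2]+(r[0]*F[1]-r[1]*F[0])
    print("t %.2f |F| %.1f Mz %.2f"%(t,np.linalg.norm(F),Mz))
    if Mz>2.2 or np.linalg.norm(F)>60: break
wait(.4); open("t.txt","w").write(str(t)); print(current_clock())
c=look("wrist","stop"); r=[q for q in outline_of("wrist","bar0")]; print([(round(q["confidence"],2),np.round(q["position"])) for q in r])
E
python3 turn2.py
```

```text
t 1.53 |F| 8.9 Mz 1.75
t 1.56 |F| 9.6 Mz 2.22
94.5667
[(0.97, array([576., 155.])), (0.59, array([521., 202.]))]
```

View pics/stop.png

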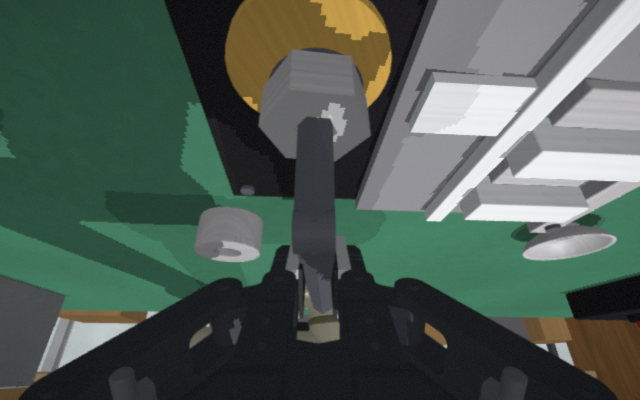

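The key has driven the screw to its stop (torque rose linearly past t=1.5 rad), with the bars still in place on the right. Now I'll unload, lift out and return the key along the extraction path, with a guarded descent.

```bash
cat > ret.py <<'E'
from h import *
t=float(open("t.txt").read()); t-=.09; swing(t); F=force(); print("unloaded",F,current_ft_torque())
swing(t,.13,.06); print(force()); swing(t,.25,.15)
Rk=key_init()
def kt(E,lin=None):
    p,r=_tcp0(E,Rk,AL,SG)
    move_linear(list(p),frame=quat(r),velocity=lin) if lin else move_pose(list(p),quat(r))
kt(KE+[0,0,.16]); wait(.2); c=look("wrist","ab"); mk={l:marks(c,l,.2) for l in("key","short_tip","stand","long_tip")}; print(mk, proj(c,KE+[0,0,.16])[0],proj(c,KE+[0,0,.16]+Rk.apply([.066,0,0]))[0])
c2=look("side","abs"); print(marks(c2,"long_tip",.2),marks(c2,"key",.2),proj(c2,KE+[0,0,.16])[0],proj(c2,KE+[0,0,.16]+Rk.apply([0,0,-.14]))[0])
f0=force(); h=.055; kt(KE+[0,0,h],.12)
while h>.0005:
    h-=.003; kt(KE+[0,0,h],.04); F=force()-f0
    if np.linalg.norm(F)>8: print("contact"); break
print("h",h,F,current_clock())
E
sed -i 's/^from station import \*/from station import */' h.py; sed -i 's/^from h import \*/from h import *\nfrom h import _tcp0/' ret.py; python3 ret.py
```

```text
unloaded [-2.1004 -0.6781  8.4698] [0.001  0.6153 0.6164]
[ 20.0825  -2.803  -68.3211]
{'key': [], 'short_tip': [], 'stand': [array([320. , 324.1])], 'long_tip': []} [319.0266 229.4063] [318.5383  90.6077]
[array([371.9, 226.2])] [array([319.6, 234.1])] [307.7247 270.1546] [308.2473 300.4397]
h -0.002000000000000012 [ 0.2213 -0.2424  0.5203] 104.7583
```

During the lift the force reached -68 N, and the key is not seen in hand, so it probably stayed in the socket. Looking.

```bash
python3 - <<'E'
from h import *
from h import _tcp0
print("opening",current_opening())
p,r=_tcp0(KE+[0,0,.12],key_init(),AL,SG); move_linear(list(p),frame=quat(r),velocity=.2)
gripper_open()
out=[]
for i,(q,yaw) in enumerate((((.60,.16,.36),1.57),((.50,.16,.36),-1.57))):
    move_pose(list(q),quat(down(yaw))); wait(.2); c=look("wrist",f"lost{i}"); c["mk"]={l:marks(c,l,.2) for l in("key","short_tip","long_tip","socket")}; out.append(c); print(c["mk"])
c=look("side","losts"); c["mk"]={l:marks(c,l,.2) for l in("key","short_tip","long_tip")}; out.append(c); print(c["mk"])
pickle.dump(out,open("lost.pkl","wb"))
a=np.hstack([cv2.resize(o["im"],(400,250)) for o in out[:2]]); b=cv2.resize(out[2]["im"][170:320,220:420],(460,345)); b=np.hstack([b,np.zeros((345,340,3),np.uint8)]); cv2.imwrite("pics/m3.png",np.vstack([a,b])[:,:,::-1]); print(current_clock())
E
```

```text
opening -0.00399607347109666
{'key': [array([260.6, 135. ]), array([129., 126.]), array([136.1, 178.1])], 'short_tip': [array([273.3, 140. ]), array([126. , 126.6])], 'long_tip': [array([274.2, 139. ])], 'socket': [array([271.2, 138.6])]}
{'key': [array([374.7, 136.3])], 'short_tip': [array([362.8, 125.3])], 'long_tip': [], 'socket': [array([364.1, 125. ])]}
{'key': [array([319.4, 228.4])], 'short_tip': [array([317.4, 246.6]), array([258.6, 205.5])], 'long_tip': [array([372.2, 228.8]), array([294.5, 146. ]), array([352.5, 206.3])]}
110.9333
```

View pics/m3.png

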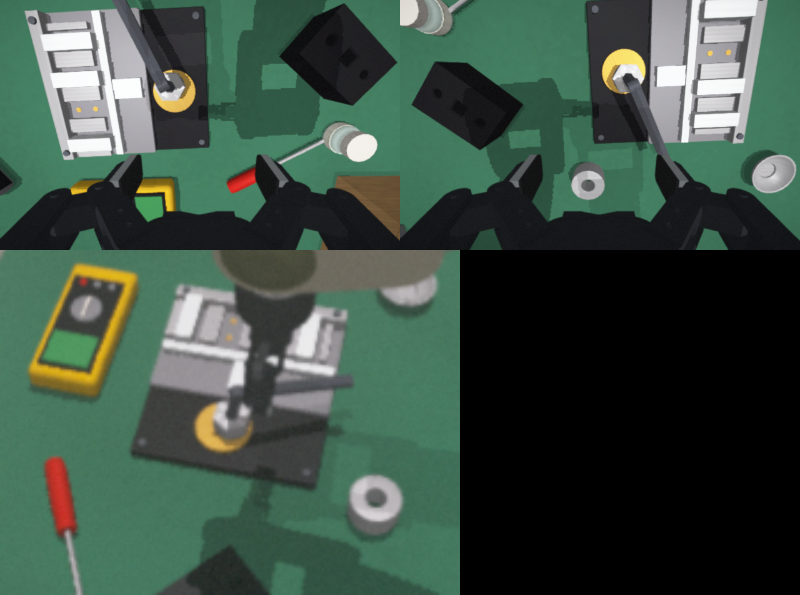

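The key still stands in the socket: it jammed under residual torque and slipped out of the fingers. I'll measure its pose, the head's angle and the jaw from close views.

```bash
cat > reg.py <<'E'
from h import *
out=[]
for i,(q,yaw) in enumerate((((.59,.07,.33),1.57),((.60,.14,.33),1.1))):
    move_pose(list(q),quat(down(yaw))); wait(.2); c=look("wrist",f"rg{i}")
    c["mk"]={l:marks(c,l,.2) for l in("key","long_tip")}; c["r"]=[r["region"] for r in outline_of("wrist","key")[:1]]; out.append(c); print(c["mk"],[r.sum() for r in c["r"]])
pickle.dump(out,open("reg.pkl","wb"))
for l in("key","long_tip"):
    o=[(c,c["mk"][l][0]) for c in out if c["mk"][l]]; print(l,tri(o,(.5,.1,.09)) if len(o)>1 else 0,[onplane(c,m,.086) for c,m in o])
a=np.hstack([cv2.resize(out[0]["im"][20:220,160:427],(800,600),interpolation=cv2.INTER_CUBIC)]); cv2.imwrite("pics/m4.png",a[:,:,::-1]); print(current_clock())
E
python3 reg.py
```

```text
{'key': [array([383.6, 154.7])], 'long_tip': [array([ 30.7, 313.9])]} [np.int64(4524)]
{'key': [array([254.6, 162.9])], 'long_tip': []} [np.int64(5193)]
key (array([0.5508, 0.1142, 0.0879]), np.float64(0.42124200034626824)) [array([0.5514, 0.1146]), array([0.5506, 0.1138])]
long_tip 0 [array([ 0.6811, -0.1667])]
115.1333
```

View pics/m4.png

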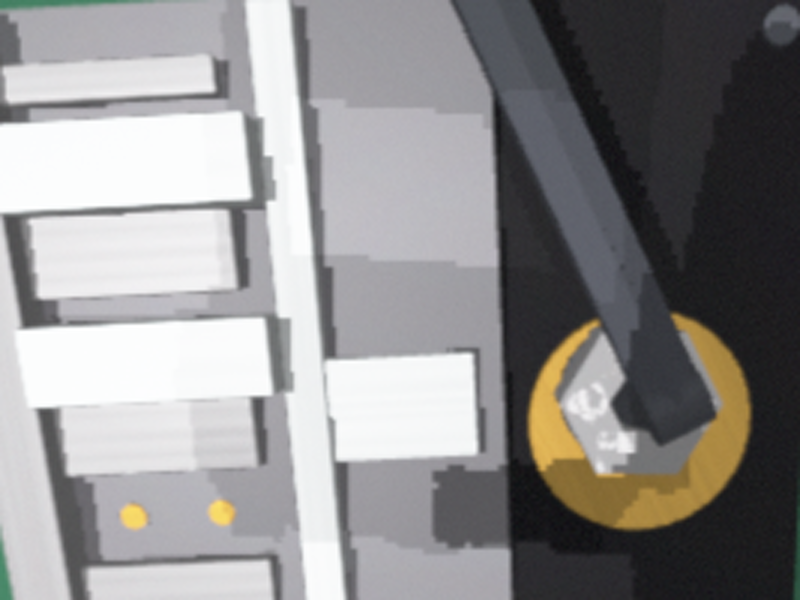

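Jaw and head: the head's corners lie along yaw of about 1.54, so the screw has turned about 1.17 rad, i.e. at its stop. The key stands at u of about -2.64, leaning about 0.1 rad. I'll fit the jaw and key numerically and measure the empty stand.

```bash
cat > fit3.py <<'E'
from h import *
out=pickle.load(open("reg.pkl","rb")); NE=np.array([.561,.0479,0])
c=out[0]; f=lambda x,y:(160+x/2.996-.33,20+y/3-.33)
for n,q,z in (("jaw face L2",(293,355),.030),("bar2 end",(272,375),.042),("jaw L3",(272,165),.030),("bar3 end",(250,185),.042)): print(n,NR.inv().apply([*onplane(c,f(*q),z),0]-NE)*1000)
def attitude(u,l):
    d=np.array([np.cos(u),np.sin(u),0]); x=-np.array([0,0,1.])*np.cos(l)-d*np.sin(l); z=-(d*np.cos(l)-np.array([0,0,1.])*np.sin(l)); return R.from_matrix(np.c_[x,np.cross(z,x),z])
a=np.arange(6)*np.pi/3; ring=np.c_[np.cos(a),np.sin(a)]*.00808
LONG=np.vstack([np.c_[ring,np.full(6,z)] for z in(.004,-.14)]); SHORT=np.vstack([np.c_[np.full(6,x),ring[:,1],ring[:,0]] for x in(-.004,.044)])
def mask(c,E,Rk):
    m=np.zeros((1600,2560),np.uint8)
    for P in (LONG,SHORT): cv2.fillConvexPoly(m,cv2.convexHull((proj(c,Rk.apply(P)+E)*4+1.5).astype(np.int32)),1)
    return cv2.resize(m.astype(np.float32),(640,400),interpolation=cv2.INTER_AREA)
def cost(p): 
    s=0
    for c in out:
        r=c["r"][0].astype(np.float32).copy(); m=mask(c,p[:3],attitude(p[3],p[4])); r[250:]=0; m[250:]=0; s+=np.abs(m-r).sum()/r.sum()
    return s
x0=np.array([.5508,.1142,.087,-2.64,.1])
r=minimize(cost,x0,method="Nelder-Mead",options=dict(initial_simplex=x0+np.vstack([np.zeros(5),np.diag([.004,.004,.004,.08,.06])]),maxiter=250)); print(r.x,r.fun,cost(x0))
print("tip",r.x[:3]+attitude(*r.x[3:]).apply([.066,0,0]))
E
cat > st.py <<'E'
from h import *
out=[]; S=np.array([.517,.3535])
for yaw,dx in ((-.65,.0),(-.65+np.pi,.0)):
    r=down(yaw); t=S-r.apply([.09,0,0])[:2]; move_pose([t[0],t[1],.33],quat(r)); wait(.2); c=look("wrist"); c["mk"]=marks(c,"stand",.3); c["r"]=[q["region"].astype(np.float32) for q in outline_of("wrist","stand")[:1]]; out.append(c)
f=fit_box([(c,c["r"][0]) for c in out if c["r"]],*S,.075,.110,0,.065,[2.46,2.46-np.pi/8,2.46+np.pi/8]); print("stand",f,[onplane(c,c["mk"][0],0,S) for c in out if c["mk"]])
for c in out:   # dark holes on the top face
    u=proj(c,[*f[0][:2],.065])[0]; g=cv2.cvtColor(c["im"],cv2.COLOR_RGB2GRAY).astype(float)
    x,y=int(u[0])-16,int(u[1])-16; w=g[y:y+32,x:x+32]; th=(w.min()+np.median(w))/2; n,lab,s,ce=cv2.connectedComponentsWithStats((w<th).astype(np.uint8))
    print("pred",u,[(ce[k]+[x,y],int(s[k,4]),onplane(c,ce[k]+[x,y],.065,S)) for k in range(1,n) if s[k,4]>60],w.min(),np.median(w))
pickle.dump(out,open("st.pkl","wb")); print(current_clock())
E
python3 fit3.py; python3 st.py
```

```text
jaw face L2 [ 30.5994 -17.7696   0.    ]
bar2 end [ 34.6271 -13.5526   0.    ]
jaw L3 [ 31.0747 -69.1613   0.    ]
bar3 end [ 35.0044 -63.2108   0.    ]
[ 0.5502  0.115   0.0884 -2.6764  0.1293] 0.13943567872047424 0.8203006
tip [0.5578 0.1188 0.0229]
stand (array([0.5169, 0.3565, 2.4623]), np.float64(0.011627278290688992)) [array([ 0.4926, -0.0672]), array([0.517 , 0.3577])]
pred [312.5024  76.821 ] [(array([309.871 ,  70.1089]), 248, array([0.5182, 0.3611]))] 23.0 42.0
pred [322.7344  84.6837] [(array([322.4244,  78.5024]), 205, array([0.5146, 0.353 ]))] 20.0 46.0
120.1417
```

```bash
cat > jaw.py <<'E'
from h import *
NE=np.array([.561,.0479,0]); S=pickle.load(open("V.pkl","rb"))[2:4]+pickle.load(open("reg.pkl","rb"))+pickle.load(open("lost.pkl","rb"))[:2]
for i,c in enumerate(S):
    g=cv2.GaussianBlur(cv2.cvtColor(c["im"],cv2.COLOR_RGB2GRAY),(0,0),.6).astype(np.float32)
    for y in (-.044,.034,.060):
        xs=np.arange(.0,.050,.0005); P=NR.apply(np.c_[xs,np.full(len(xs),y),np.full(len(xs),.030)])+NE; q=proj(c,P).astype(np.float32)
        if q.min()<0 or q[:,1].max()>399: continue
        v=cv2.remap(g,q[:,:1],q[:,1:],cv2.INTER_LINEAR).ravel(); d=np.diff(v); k=np.argsort(d)[:1]; k2=np.argsort(-d)[:1]
        print(i,y,"fall at x=%.1f (%.0f)"%(xs[k[0]]*1e3,d[k[0]]),"rise %.1f (%.0f)"%(xs[k2[0]]*1e3,d[k2[0]]),v[::8].astype(int))
from cv2 import fillConvexPoly
def hexfit(c,lo=(.010,.030)):
    g=cv2.cvtColor(c["im"],cv2.COLOR_RGB2GRAY).astype(np.float32); hs=cv2.cvtColor(c["im"],cv2.COLOR_RGB2HSV); M=((hs[...,1]<45)&(g>110)).astype(np.float32)
    w=np.zeros((400,640),np.uint8); th=np.linspace(0,6.3,40); cv2.fillConvexPoly(w,proj(c,np.c_[SOCK[0]+.030*np.cos(th),SOCK[1]+.030*np.sin(th),np.full(40,.042)]).astype(np.int32),1)
    def cost(p):
        a=p+np.arange(6)*np.pi/3; P=np.c_[SOCK[0]+.0231*np.cos(a),SOCK[1]+.0231*np.sin(a),np.full(6,.042)]
        h=np.zeros((1600,2560),np.uint8); fillConvexPoly(h,(proj(c,P)*4+1.5).astype(np.int32),1); h=cv2.resize(h.astype(np.float32),(640,400),interpolation=cv2.INTER_AREA)
        return (((1-h)*M)*w).sum()-(h*M*w).sum()
    A=np.arange(0,np.pi/3,.01); C=[cost(a) for a in A]; return A[int(np.argmin(C))]
sk=pickle.load(open("sock.pkl","rb"))[:2]
print("head angle initial",[hexfit(c) for c in sk],"CORNER mod",CORNER%(np.pi/3),"now",[hexfit(c) for c in pickle.load(open("reg.pkl","rb"))+pickle.load(open("lost.pkl","rb"))[:2]])
E
python3 jaw.py
```

```text
0 -0.044 fall at x=3.5 (-20) rise 6.5 (34) [183 136 232 253 253 198 188 189 190 190 185 145 236]
0 0.034 fall at x=3.5 (-15) rise 6.5 (29) [195 152 234 254 255 213 196 197 197 197 197 198 198]
0 0.06 fall at x=19.0 (-16) rise 45.0 (22) [191 184 240 254 254 204 191 192 192 193 193 158 233]
1 -0.044 fall at x=19.5 (-16) rise 7.0 (30) [171 128 229 250 251 193 173 174 174 174 162 133 223]
1 0.034 fall at x=3.0 (-16) rise 6.5 (35) [212 151 241 255 255 218 215 216 216 217 218 218 218]
1 0.06 fall at x=42.0 (-21) rise 44.0 (29) [214 181 243 255 255 225 218 219 218 220 220 159 251]
2 -0.044 fall at x=40.5 (-21) rise 21.5 (32) [188 188 170 169 168 106 239 241 244 169 145 132 228]
2 0.034 fall at x=34.0 (-24) rise 22.0 (28) [151 152 153 153 154 103 232 239 239 165 156 157 156]
2 0.06 fall at x=33.5 (-22) rise 21.5 (29) [169 170 169 169 168 108 245 251 249 171 170 134 215]
3 -0.044 fall at x=37.0 (-18) rise 42.5 (27) [213 213 211 210 144 138 253 254 253 192 104 230 243]
3 0.034 fall at x=15.0 (-16) rise 21.5 (25) [208 208 207 205 135 141 253 254 252 202 200 199 198]
3 0.06 fall at x=24.0 (-33) rise 21.0 (14) [202 202 201 200 125 141 108  24  25  24  26  24  29]
4 -0.044 fall at x=37.0 (-17) rise 22.0 (32) [185 185 184 183 145 110 249 249 248 175  91 199 226]
4 0.034 fall at x=16.0 (-16) rise 21.5 (27) [179 179 179 178 134 114 246 251 247 175 173 172 173]
4 0.06 fall at x=33.5 (-18) rise 21.0 (26) [173 173 173 172 112 113 247 250 248 171 102 184 213]
5 -0.044 fall at x=37.5 (-18) rise 22.0 (33) [174 174 174 171 142 107 245 245 242 167  90 191 219]
5 0.034 fall at x=15.0 (-21) rise 21.5 (33) [177 175 175 174 119 103 244 246 243 169 168 168 167]
5 0.06 fall at x=15.0 (-20) rise 22.0 (32) [171 171 170 170 110 102 243 246 242 164  94 181 208]
head angle initial [np.float64(0.63), np.float64(0.62)] CORNER mod 0.6213951023931952 now [np.float64(0.53), np.float64(0.48), np.float64(0.49), np.float64(0.5)]
```

The jaw edges confirm the lock: 15.0 mm of travel, so the screw is at about 1.19 rad. Stand: (0.5167, 0.3567), yaw 2.462. Now I'll regrip the key, free of torque this time, and draw it out gently.

```bash
cat >> h.py <<'E'
def attitude(u,l):
    d=np.array([np.cos(u),np.sin(u),0]); x=-np.array([0,0,1.])*np.cos(l)-d*np.sin(l); z=-(d*np.cos(l)-np.array([0,0,1.])*np.sin(l)); return R.from_matrix(np.c_[x,np.cross(z,x),z])
a_=np.arange(6)*np.pi/3; ring=np.c_[np.cos(a_),np.sin(a_)]*.00808
LONG=np.vstack([np.c_[ring,np.full(6,z)] for z in(.004,-.14)]); SHORT=np.vstack([np.c_[np.full(6,x),ring[:,1],ring[:,0]] for x in(-.004,.066)])
def kmask(c,E,Rk):
    m=np.zeros((1600,2560),np.uint8)
    for P in (LONG,SHORT): cv2.fillConvexPoly(m,cv2.convexHull((proj(c,Rk.apply(P)+E)*4+1.5).astype(np.int32)),1)
    return cv2.resize(m.astype(np.float32),(640,400),interpolation=cv2.INTER_AREA)
E
cat > rgp.py <<'E'
from h import *
HOFF[:]=[0,.0015,0]; UK=-2.66
E=np.array([.5505,.1148,.0884]); Rk=attitude(UK,.115)
p,r=tcp_for(E,Rk,AL,SG); pre=p-r.apply([0,0,.09])
move_pose(list(pre+[0,0,.05]),quat(r)); move_linear(list(pre),velocity=.2); move_linear(list(p),velocity=.1); wait(.1)
f0=force(); close_gripper(110); print("open",current_opening(),force()-f0,np.array(current_ft_torque()))
h=0
while h<.036:
    h+=.004; move_linear(list(p+[0,0,h]),velocity=.04); F=force()-f0; print(round(h,3),F)
    if F[2]<-25: print("stuck"); break
else:
    move_linear(list(p+[0,0,.17]),velocity=.15); wait(.2)
    c=look("wrist","hand2"); c["r"]=[q["region"] for q in outline_of("wrist","key")[:1]]; c["mk"]=[marks(c,l,.2) for l in("key","short_tip")]; pickle.dump(c,open("hand2.pkl","wb")); print(c["mk"],[int(q.sum()) for q in c["r"]],force())
print(current_clock())
E
python3 rgp.py
```

```text
open 0.14092648203346358 [ 0.8304 -3.0854 -0.2984] [-0.3018 -0.6398  0.235 ]
0.004 [ 1.4606 -3.7811 -0.2832]
0.008 [-0.1252 -3.3949  0.7179]
0.012 [-1.3848 -4.1295  0.1738]
0.016 [-2.1379 -3.4312  0.253 ]
0.02 [-0.4487 -2.3302 -0.5489]
0.024 [-1.1782 -0.8832 -0.9317]
0.028 [-1.1803 -0.6275 -1.2797]
0.032 [-0.6273 -0.5615 -1.0644]
0.036 [-0.6234 -0.6632 -0.7437]
[[array([318.6, 233.7])], [array([320.9,  95.9])]] [8216] [ 1.2741  0.044  -2.4043]
128.7
```

```bash
cat > fh.py <<'E'
from h import *
c=pickle.load(open("hand2.pkl","rb")); m=camera_model("wrist"); ct=dict(K=c["K"],k1=c["k1"],V=np.linalg.inv(m["hand_eye"]))   # tool frame as world
def st(p):   # p: x,z of elbow in tool, pitch about key y, y, roll-ish yaw in hand
    Rk=(R.from_euler("zyx",[0,p[2],0])*key_tool(AL,SG)).inv() if 0 else (key_tool(AL,SG)).inv()*R.from_euler("y",p[2]); return np.array([p[0],p[3],p[1]]),Rk
E0=key_tool(AL,SG).inv().apply([0,0,D])+[0,0,.155]; x0=np.array([E0[0],E0[2],0,.0015]); print("nominal",x0)
def cost(p,r):
    E,Rk=st(p); k=kmask(ct,E,Rk); return np.abs(k-r)[:238].sum()
reg=c["r"][0].astype(np.float32)
for lock in (0,1):
    g=cv2.cvtColor(c["im"],cv2.COLOR_RGB2GRAY)
    f=lambda p:cost(p if not lock else [p[0],x0[1],p[2],p[3]],reg)
    r=minimize(f,x0,method="Nelder-Mead",options=dict(initial_simplex=x0+np.vstack([np.zeros(4),np.diag([.004,.004,.08,.002])]),maxiter=250)); print(lock,r.x,r.fun,"x0",cost(x0,reg))
for pit in (-.06,-.03,0,.03,.06):
    rr=minimize(lambda q:cost([q[0],q[1],pit,q[2]],reg),x0[[0,1,3]],method="Nelder-Mead",options=dict(initial_simplex=x0[[0,1,3]]+np.vstack([np.zeros(3),np.diag([.003,.004,.002])]),maxiter=150)); print(pit,rr.x,rr.fun)
E,Rk=st(x0); print("marks nominal",proj(ct,E),proj(ct,E+Rk.apply([.066,0,0])),c["mk"])
rows=np.nonzero(reg[:,319])[0]; print(rows.min(),rows.max())
E
python3 fh.py
```

```text
nominal [0.0297 0.1253 0.     0.0015]
0 [ 0.029   0.1275 -0.0313  0.0024] 237.25 x0 786.0
1 [ 0.0294  0.1273 -0.0195  0.0024] 252.4375 x0 786.0
-0.06 [0.0278 0.1268 0.0024] 236.4375
-0.03 [0.0289 0.1257 0.0024] 241.375
0 [0.0303 0.1256 0.0025] 248.1875
0.03 [0.0319 0.1269 0.0024] 247.125
0.06 [0.0331 0.1243 0.0025] 287.4375
marks nominal [[317.0221 237.3778]] [[317.3263  96.2164]] [[array([318.6, 233.7])], [array([320.9,  95.9])]]
81 316
```

```bash
cat >> fh.py <<'E'
print("---- with the long arm's end")
W=np.zeros((400,640),np.float32); W[:238]=1; W[238:330,308:332]=1
def cost2(p):
    E,Rk=st(p); return (np.abs(kmask(ct,E,Rk)-reg)*W).sum()
r=minimize(cost2,x0,method="Nelder-Mead",options=dict(initial_simplex=x0+np.vstack([np.zeros(4),np.diag([.004,.004,.08,.002])]),maxiter=250)); print(r.x,r.fun)
for pit in (-.06,-.03,0,.03,.06):
    rr=minimize(lambda q:cost2([q[0],q[1],pit,q[2]]),x0[[0,1,3]],method="Nelder-Mead",options=dict(initial_simplex=x0[[0,1,3]]+np.vstack([np.zeros(3),np.diag([.003,.004,.002])]),maxiter=150)); E,Rk=st([rr.x[0],rr.x[1],pit,rr.x[2]]); k=kmask(ct,E,Rk)[:,319]; print(pit,rr.x,rr.fun,np.nonzero(k>.5)[0][[0,-1]])
g=cv2.cvtColor(c["im"],cv2.COLOR_RGB2GRAY); print("hand2",g[294:330:2,319],"reg",[np.nonzero(reg[i])[0][[0,-1]].tolist() for i in range(250,317,6)])
g=cv2.cvtColor(pickle.load(open("flip.pkl","rb"))["im"],cv2.COLOR_RGB2GRAY); print("flip",g[294:330:2,317],"top",g[70:90,319])
g=cv2.cvtColor(c["im"],cv2.COLOR_RGB2GRAY); print("top",g[70:95,319])
E
python3 fh.py | sed -n '/----/,$p'
```

```text
---- with the long arm's end
[ 0.03    0.1264 -0.0074  0.0024] 323.0
-0.06 [0.0273 0.1241 0.0023] 413.25 [ 81 310]
-0.03 [0.0288 0.1247 0.0023] 351.375 [ 80 314]
0 [0.0305 0.1271 0.0024] 320.5 [ 80 316]
0.03 [0.0323 0.1312 0.0024] 326.9375 [ 80 316]
0.06 [0.034  0.1332 0.0024] 379.9375 [ 80 318]
hand2 [118 120 120 120 119 119 119 122 121 123 120 131 138 137 135 137 133 135] reg [[296, 339], [299, 337], [300, 335], [303, 332], [304, 331], [305, 330], [305, 330], [306, 329], [307, 328], [307, 327], [308, 326], [314, 319]]
flip [118 117 115 118 118 116 121 118 119 123 178 197 198 196 200 198 200 198] top [203 192 133 120 138 144 149 154  95  74  74  72  73  72  74  73  73  75
  72  73]
top [155 164 169 173 171 172 173 172 172 166 135  83  71  71  70  70  71  72
  71  71  73  73  71  71  72]
```

In-hand pose: elbow at tool (0.0302, 0.002, 0.1266), pitch about 0. Cross-checking against the first grasp puts the hole at (0.5166, 0.3577), against the stand fit of (0.5167, 0.3567). Inserting with a guarded descent.

```bash
cat > put.py <<'E'
from h import *
Rk=key_init(2.462,0.0); Rt=Rk*key_tool(AL,SG); ET=np.array([.0302,.002,.1266]); S=np.array([.5167,.357]); xk=Rk.apply([1,0,0]); yk=Rk.apply([0,1,0])
tp=lambda z,a=0,b=0: np.array([*S,z])+a*.001*xk+b*.001*yk-Rt.apply(ET)
move_pose(list(tp(.33)),quat(Rt)); move_linear(list(tp(.212)),velocity=.12); wait(.2); f0=force()
ok=False
for a,b in ((0,0),(1,0),(-1,0),(2,0),(-2,0),(3,0),(-3,0),(0,1),(0,-1),(1,1),(-1,-1),(1,-1),(-1,1),(4,0),(-4,0)):
    move_linear(list(tp(.209,a,b)),velocity=.06); z=.209
    while z>.157:
        z-=.003; move_linear(list(tp(z,a,b)),velocity=.05); F=force()-f0
        if F[2]>7 or np.linalg.norm(F)>14: break
    print((a,b),"z %.3f"%z,"F",F,"xk %.1f yk %.1f"%(F@xk,F@yk),round(current_clock(),1))
    if z<.193 or current_clock()>165: ok=z<.193; break
    move_linear(list(tp(.209,a,b)),velocity=.06)
E
python3 put.py
```

```text
(0, 0) z 0.203 F [ 0.7271 -0.3769 10.0243] xk -0.8 yk -0.2 132.2
(1, 0) z 0.203 F [ 1.3873 -1.2301  9.8401] xk -1.9 yk 0.1 133.2
(-1, 0) z 0.203 F [ 0.6664 -0.5605 11.4579] xk -0.9 yk 0.0 134.2
(2, 0) z 0.203 F [ 0.9932 -0.74    9.827 ] xk -1.2 yk -0.0 135.2
(-2, 0) z 0.203 F [-0.2404 -1.8113 11.8848] xk -1.0 yk 1.6 136.2
(3, 0) z 0.203 F [ 1.1402 -0.9902 10.2086] xk -1.5 yk 0.1 137.2
(-3, 0) z 0.203 F [ 0.9122 -1.9416 11.7436] xk -1.9 yk 0.9 138.2
(0, 1) z 0.203 F [ 1.113  -0.9729 11.3847] xk -1.5 yk 0.1 139.2
(0, -1) z 0.155 F [0.9773 3.0234 2.6628] xk 1.1 yk -3.0 144.2
```

It's seated (elbow at 155 mm). Release, retreat and verify everything.

```bash
cat > fin.py <<'E'
from h import *
r=R.from_quat(current_eef_rot()); gripper_open(); p=pos(); move_linear(list(p-r.apply([0,0,.09])),velocity=.12); move_linear(list(pos()+[0,0,.08]),velocity=.2)
out=[]
for i,(q,yaw) in enumerate((((.50,.29,.42),-1.2),((.50,.03,.34),-1.57),((.60,.03,.36),1.57))):
    move_pose(list(q),quat(down(yaw))); wait(.2); c=look("wrist",f"fin{i}"); out.append(c)
    if i==0: print({l:[onplane(c,m,z,(.51,.36)) for m in marks(c,l,.3)[:1]] for l,z in(("key",.155),("short_tip",.153))})
    else:
        for o in outline_of("wrist","bar0"):
            if o["confidence"]<.3: continue
            g=onplane(c,o["position"],.031); f=fit_box([(c,o["region"].astype(np.float32))],*g,.07,.022,.02,.042,[NY])
            print(i,round(o["confidence"],2),NR.inv().apply([*f[0][:2],0]-np.array([.561,.0479,0]))*1000,f[0][2]-NY,f[1])
s=look("side","fins"); print("side",{l:marks(s,l,.3) for l in("key","short_tip")},proj(s,[.5167,.357,.155]),proj(s,[.5167-.0513,.357+.0415,.155])); print(current_clock())
cv2.imwrite("pics/m5.png",np.vstack([np.hstack([cv2.resize(o["im"],(400,250)) for o in out[:2]]),np.hstack([cv2.resize(out[2]["im"],(400,250)),cv2.resize(s["im"][140:390,180:580],(400,250))])])[:,:,::-1])
E
python3 fin.py
```

```text
{'key': [array([0.5107, 0.3591])], 'short_tip': [array([0.4568, 0.4006])]}
1 0.94 [69.7511 86.0087  0.    ] -0.007407346242800594 0.02887561358511448
1 0.79 [ 70.2981 -18.8805   0.    ] 0.005431924901011298 0.06029582396149635
1 0.3 [-69.0884   6.0359   0.    ] 1.353794519585493 0.5270151495933533
2 0.96 [ 69.9154 -18.2854   0.    ] -0.002919873593875133 0.03675518184900284
2 0.92 [ 69.9571 -70.4999   0.    ] -0.0018647549383472573 0.04085417464375496
2 0.63 [-97.6424 -68.5602   0.    ] 1.6084640672059134 0.9418973922729492
2 0.57 [69.9196 85.5895  0.    ] 0.003972346328720677 0.037622928619384766
side {'key': [array([311.4, 309.2]), array([321.3, 241.3])], 'short_tip': [array([325.5, 334.6])]} [[308.5804 305.5142]] [[326.5005 328.7212]]
152.975
```

View pics/m5.png

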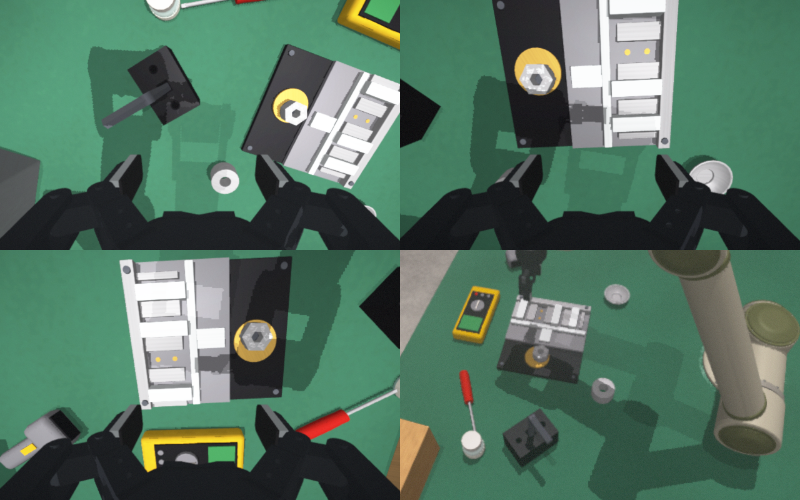

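The picture shows all three bars home and the jaw closed up to them, the key seated in the stand's middle hole, and nothing else disturbed.

```bash
python3 -c "
from station import *
print(job_done(), current_clock())"
```

```text
the job is handed in; nothing more can be done
the job is handed in; nothing more can be done
```

I handed the job in at about 153 s; no verdict came back. In the last pictures all three bars lie home in lanes 0, 2 and 3, within about 1 mm. The screw is at its stop (about 1.19 rad from the jaw's travel) and the key is back in the stand's middle hole. On the first try at lifting it out, the key jammed in the socket with a 68 N pull and slipped from the grip; I regripped it and drew it out cleanly.

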